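Pack and latch the ward transit case

TASK

Make the open aluminium transit case ready for the ward: stand the amber bottle that has toppled over in its bay upright again inside that bay (the bay's front wall will stop its foot as you push its cap end up), and set each white ointment pot that is on the table lid up in an empty well of the foam insert, right down to the bottom. Then shut the lid fully and swing the hasp on its front down over the staple until it lies flat against the case. Leave the two tablet vials and the timer where they are.

Things in the scene. Friction and masses are not known exactly. Their poses are not given: they have to be found in the camera images.
- case: aluminium case, fixed; lower shell 134 mm front to back (x), 346 wide (y), 58 high, walls and floor 4 mm; origin under its centre, -x is the front (staple), +z up. Black foam insert, top 30 mm up, with six wells from y = -53 to +169 mm; bottle bay from y = -169 to -53 mm, its front wall at x = -63 mm. Shut, it is 110 mm high, 102 mm clear inside. Handles stand 20 mm out of the ends
- well_0 (a point): centre of the floor of well 0 (front row), 16 mm above the table; the well is 44 mm in diameter and 14 mm deep; wells stand 72 mm apart across (case y) and 56 mm front to back (case x)
- well_1 (a point): centre of the floor of well 1 (front row), 16 mm above the table; the well is 44 mm in diameter and 14 mm deep; wells stand 72 mm apart across (case y) and 56 mm front to back (case x)
- well_2 (a point): centre of the floor of well 2 (front row), 16 mm above the table; the well is 44 mm in diameter and 14 mm deep; wells stand 72 mm apart across (case y) and 56 mm front to back (case x)
- well_3 (a point): centre of the floor of well 3 (back row), 16 mm above the table; the well is 44 mm in diameter and 14 mm deep; wells stand 72 mm apart across (case y) and 56 mm front to back (case x)
- well_4 (a point): centre of the floor of well 4 (back row), 16 mm above the table; the well is 44 mm in diameter and 14 mm deep; wells stand 72 mm apart across (case y) and 56 mm front to back (case x)
- well_5 (a point): centre of the floor of well 5 (back row), 16 mm above the table; the well is 44 mm in diameter and 14 mm deep; wells stand 72 mm apart across (case y) and 56 mm front to back (case x)
- bay (a point): centre of the floor of the bottle bay, 4 mm above the table; axes as the case
- bottle: amber glass bottle, black cap, 94 mm tall; body 48 mm in diameter up to about 55 mm, tapering to a cap of 26 mm at 80 to 94 mm; 0.15 kg. Origin at the centre of its foot, +z toward the cap. Starts lying in the bay, foot within 15 mm of the front wall, cap toward the back; within about 25 degrees of upright it settles onto its foot by itself
- pot_a: white ointment pot with a screw lid, one of up to five alike; 34 mm tall, lower 20 mm is 41 mm in diameter, lid above it 44 mm; 70 g, standing on the table; origin at the centre of its foot, +z toward the lid. May be absent
- pot_b: white ointment pot with a screw lid, one of up to five alike; 34 mm tall, lower 20 mm is 41 mm in diameter, lid above it 44 mm; 70 g, standing on the table; origin at the centre of its foot, +z toward the lid. May be absent
- pot_c: white ointment pot with a screw lid, one of up to five alike; 34 mm tall, lower 20 mm is 41 mm in diameter, lid above it 44 mm; 70 g, standing on the table; origin at the centre of its foot, +z toward the lid. May be absent
- pot_d: white ointment pot with a screw lid, one of up to five alike; 34 mm tall, lower 20 mm is 41 mm in diameter, lid above it 44 mm; 70 g, standing on the table; origin at the centre of its foot, +z toward the lid. May be absent
- pot_e: white ointment pot with a screw lid, one of up to five alike; 34 mm tall, lower 20 mm is 41 mm in diameter, lid above it 44 mm; 70 g, standing on the table; origin at the centre of its foot, +z toward the lid. May be absent
- lid (a joint): lid angle, rad: 0 shut, grows as it opens (stop 2.05); stiff hinge that stays at any angle, about 2 to 4 N at the front edge moves it. The lid is a shell 134 x 346 mm, 52 mm deep, hinged along the upper back edge of the case; at 1.9 it leans back past upright, its outside facing away from the robot. It does not catch by itself
- lid_hinge (a point): middle of the lid's hinge line, on the upper back edge of the case, 58 mm above the table; the line runs along the case's y; moves with the case only
- lid_front (a point): middle of the lid's upper front edge (lid shut: front edge of its top face, 110 mm above the table); 134 mm from the hinge line along the lid and 52 mm out from its opening plane; axes of the lid: -x from hinge to front edge, +z out of its top face
- hasp (a joint): angle of the hasp leaf in rad: 0 lies flat, hanging down the front over the staple; 1.57 sticks straight out from the lid's front; stop at 2.6, pointing out and up; stays where it is left, well under 1 N moves it
- hasp_hinge (a point): middle of the hasp's hinge line, 5 mm in front of the lid's front face (with the lid shut: 71 mm above the table, 72 mm in front of the case's centre); the line runs along the case's y
- hasp_tip (a point): tip of the steel hasp leaf, 61 mm from its hinge line; the leaf is 36 mm wide and 2.5 mm thick, with a slot 18 x 15 mm, 19 to 34 mm from the hinge, and a thumb tab at the tip, bent out to stand 9 mm off the leaf's plane
- staple (a point): outer end of the staple's wire loop on the front of the case, 44 mm above the table; with the hasp shut it stands about 10 mm out of the leaf
- tall_vial: amber tablet vial with a white cap and a red band, 43 mm in diameter, 78 mm tall, standing by; origin at the centre of its foot
- white_vial: white tablet vial with a turquoise band, 34 mm in diameter, 60 mm tall, standing by; origin at the centre of its foot
- timer: wind-up timer, white with a black dial, 64 mm in diameter, 37 mm tall, standing by; origin at the centre of its foot

How it is judged:
By the outcome, as a careful person would: the job done as asked, in the order asked, and still so for the second after the job is handed in, with the robot touching nothing.
Of pot_a, pot_b, pot_c, pot_d, pot_e only 3 to 5 are there at a start; the rules pass over those that are not, and their reading is None.
At some moment in a run one of pot_a, pot_b, pot_c, pot_d, pot_e may be knocked a few centimetres aside while the robot is not near it.
It also fails if it takes over 210 s, if anything falls off the work surface, if the arm or the gripper's body presses on something with over 40 N, if the wrist force passes 120 N, or if a joint passes its speed limit or range.

ROBOT

A 6-joint arm with a two-finger parallel gripper is mounted at the origin on a cart in front of the work surface, level with it; the furniture and walls round the work are solid. World frame = base frame: x ahead of the robot, y to its left, z up, the work surface at z = 0. Lengths are in m, angles in degrees, forces in N, time in s.
With the tool pointing down it reaches from about 0.375 to 0.9 m from the base axis. Payload 3.1 kg.
Tool frame: the origin (TCP) lies at the very end of the fingers, on their centre line; the grasp point (between the pads) lies 19 mm behind it (bot.hold_point_z is the z of the grasp point in the tool frame, in m); z points along the fingers, y is the line along which they close (so a half turn about z gives the same grasp; the last joint's range is limited). The gripper opens to 87 mm and grips with 3 to 60 N. Pads are 19 mm wide; open, the fingers measure 117 mm over their backs; the gripper's body (75 mm by 190 mm) begins 51 mm behind the grasp point.
Start: joints at [53.256, 30.224, 82.088, -0, 67.689, -10.227], TCP at [0.279, 0.559, 0.223] pointing down, gripper open.
Joint ranges: [-176.69, 176.69], [-43.24, 126.21], [12.49, 139.97], [-82, 262], [0, 151.66], [-163.58, 163.58]. Speed limits (degrees/s): [159.86, 159.86, 180, 180, 180, 180].

INTERFACE

Orientations are given as a 3x3 rotation matrix whose columns are the frame's x, y, z axes.
In Python, from rig import bot, capture, camera_model gives the robot as it stands.
- The arm moves only by the tool apply_moves, never from a script. Its argument "plan" is text: rows parted by semicolons, each of 6 numbers parted by spaces: the shift along the tool's x, y, z in units of 0.05 m (1.0 is 0.05 m), then the turn, a rotation vector about the tool's x, y, z in units of 360 degrees (1.0 is 360 degrees). In form: dx dy dz ax ay az; .... A call has 1 to 10 rows; each row shifts and turns the commanded pose from where the row before left it, along the tool's axes as they then stand; what a row does not reach is not made up. A row lasts 1/12 s, in which the tool goes at most 41.7 mm and 7.16 degrees, less where a joint would pass 70% of its speed; a pose out of reach is approached as far as the arm can. A call with a number of a shift or a turn outside -1 to 1 is refused whole. A call with a gripper value outside its range is refused whole. "gripper" is the gripper command: -1 is shut, 1 is fully open, values between are in proportion, set as the call begins (left out, the last holds). The fingers move at their own pace and stop on an object; the grip force is fixed at half the most. Time passes only in rows, so rows that do not move let the fingers close. It gives the time, the measured TCP pose, the force, the opening and the grip force at its end, in the units of the state.
- bot.read_state(): the state, without advancing time (a new reading comes with each control period).
- capture(name): name is "side" or "top"; returns the picture (400x640x3 uint8, red, green, blue); there is no depth.
- camera_model(name): a dict with "vertical_fov" (degrees; the focal length in pixels is half the picture's height over the tangent of half this angle, whatever the lens; pixels are square), "cx", "cy" (the principal point, pixels), "position" and "rotation" of the camera in the world. Camera axes: x right, y down, z forward; pixel columns grow to the right and rows downward; lengths in m; the calibration is good to about 2 mm. A picture is of the moment at which its call begins. camera_model takes no time and is no camera call.
- bot.hand_in(): hands the job in; it is judged then, once.
The state is a dict: "time_s": time; "joint_positions": joint angles; "qvel": joint speeds; "tau": joint torques, N m; "position": TCP position; "tcp_rot": TCP orientation; "force": force on the tool from outside, world axes, zero at the start; "moment": the same for the moment, N m; "opening": opening from 0.0 (shut) to 1.0 (fully open); "grasp_force": force on a finger pad.
Only numpy, scipy, OpenCV 4.12 (cv2) and the standard library are available. Lean on these libraries where they do the work, as an engineer would, in place of code of your own. Each camera call takes 0.05 s, during which the arm holds its last target. There are 200 camera calls.

## Working session

There is one attempt and no reset: what is moved stays moved. The work goes in short steps, Python scripts to look and compute and a tool call to move; the robot and the scene stay as the last step left them, time stands still between calls to the robot, and variables do not carry over. Pictures are saved under pics/ and viewed, at most 14 in all, crops included, and the job is handed in when it is done.

Besides the shell and the picture viewer there is one more tool, called by a JSON object that holds its "op" and its "data". apply_moves: Moves the arm, as the interface text tells. Its arguments: {"type":"object","properties":{"plan":{"type":"string"},"gripper":{"type":"number"}},"required":["plan"]}

```bash
mkdir -p pics; ls; python3 - <<'E'
from rig import bot,capture,camera_model
import cv2
for n in("top","side"):
    cv2.imwrite(f"pics/{n}0.png",capture(n)[:,:,::-1]); print(camera_model(n))
print(bot.read_state())
E
```

```text
pics
{'vertical_fov': 43.958047711355, 'cx': 325.0554204983894, 'cy': 200.78443282420727, 'position': array([0.31600084, 0.00282822, 1.56640789]), 'rotation': array([[-0.00680706, -0.98727402,  0.1588826 ],
       [-0.99996886,  0.0060861 , -0.00502385],
       [ 0.00399294, -0.15891185, -0.9872847 ]])}
{'vertical_fov': 47.25266979591111, 'cx': 313.712371260076, 'cy': 203.51237975710345, 'position': array([0.73323612, 1.12879959, 0.67809787]), 'rotation': array([[-0.98527498,  0.08101618, -0.15056428],
       [ 0.17093218,  0.44652214, -0.87829389],
       [-0.00392573, -0.89109728, -0.45379536]])}
{'time_s': 0.1, 'joint_positions': array([ 5.32542320e+01,  3.02727886e+01,  8.21482318e+01, -1.33881543e-04,
        6.76873616e+01, -1.02277109e+01]), 'qvel': array([ 0.09380905, -0.14176081, -0.22865117,  0.02605537,  0.04486875,
        0.04095675]), 'tau': array([ 2.59441840e-04, -4.40982842e+01, -1.77152646e+01,  6.36080280e-02,
        5.33495634e-02, -3.53501889e-05]), 'position': array([0.27863931, 0.55873606, 0.2216831 ]), 'tcp_rot': array([[-8.94793904e-01,  4.46477987e-01, -1.12996008e-03],
       [ 4.46479292e-01,  8.94792680e-01, -1.51704652e-03],
       [ 3.33752127e-04, -1.86194776e-03, -9.99998211e-01]]), 'force': array([-0.67416699,  0.29600249,  0.3836714 ]), 'moment': array([ 0.03566682, -0.02167272,  0.04684297]), 'grasp_force': 0.0, 'opening': 1.0034733098772308}
```

View pics/top0.png

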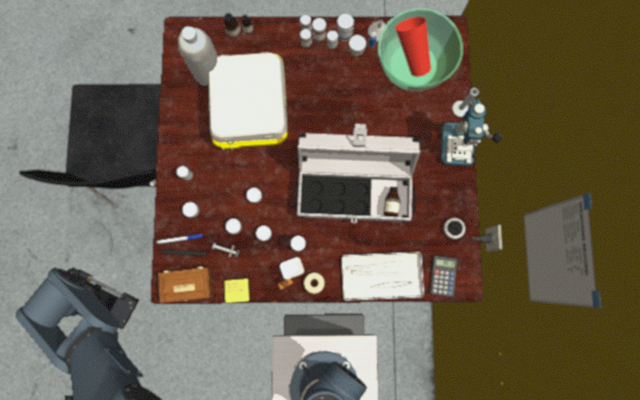

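View pics/side0.png

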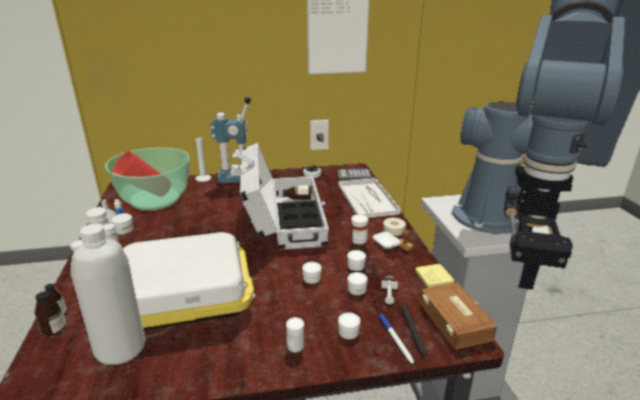

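The top view shows the case around (357,190), and the toppled bottle in its bay at (392,203). Four pots are at (190,210), (254,195), (233,226) and (263,233). The white vial is at (184,172), the tall vial at (299,243) and the timer at (455,228). The side view agrees.

```bash
cat > h.py <<'E'
from rig import bot,capture,camera_model
import cv2,numpy as np
def ray(n,u,v):
    m=camera_model(n); f=200/np.tan(np.radians(m["vertical_fov"]/2))
    return m["position"],m["rotation"]@np.array([(u-m["cx"])/f,(v-m["cy"])/f,1])
def onz(n,u,v,z):
    p,d=ray(n,u,v); return (p+d*(z-p[2])/d[2])
def proj(n,P):
    m=camera_model(n); f=200/np.tan(np.radians(m["vertical_fov"]/2))
    q=m["rotation"].T@(np.array(P)-m["position"]); return f*q[0]/q[2]+m["cx"],f*q[1]/q[2]+m["cy"]
def save(n,name,box=None,s=1,im=None):
    im=capture(n) if im is None else im
    if box: im=im[box[1]:box[3],box[0]:box[2]]
    cv2.imwrite(f"pics/{name}.png",cv2.resize(im,None,fx=s,fy=s,interpolation=cv2.INTER_CUBIC)[:,:,::-1])
def pots(im,zt=0.034):
    g=(im.min(2)>140).astype(np.uint8); n,l,s,c=cv2.connectedComponentsWithStats(g)
    return [(c[i].round(1),s[i][2:],onz("top",*c[i],zt).round(4)) for i in range(1,n) if 60<s[i][4]<400]
E
python3 - <<'E'
from h import *
im=capture("top")
for p in pots(im): print(*p)
save("top","case",(285,120,435,230),5,im)
E
```

```text
[318.8  24. ] [ 14  13 143] [1.1576 0.0118 0.034 ]
[378.3  31.7] [ 17  18 150] [ 1.1295 -0.1855  0.034 ]
[305.3  33.5] [11 10 92] [1.1241 0.0568 0.034 ]
[332.1  35.4] [11 10 94] [ 1.1171 -0.032   0.034 ]
[357.1  42.5] [ 17  16 217] [ 1.0913 -0.1145  0.034 ]
[459.1 108.7] [ 15  16 139] [ 0.8613 -0.4403  0.034 ]
[479.2 107.9] [10 11 79] [ 0.8636 -0.5055  0.034 ]
[481.6 128.8] [13 10 78] [ 0.7936 -0.5093  0.034 ]
[182.4 171.4] [ 12  11 110] [0.6595 0.4449 0.034 ]
[253.6 194.6] [ 15  14 172] [0.5837 0.2191 0.034 ]
[189.8 209.1] [ 15  15 182] [0.539  0.4172 0.034 ]
[232.9 225.7] [ 15  14 177] [0.486  0.2817 0.034 ]
[454.7 228.3] [ 20  21 125] [ 0.4736 -0.4074  0.034 ]
[263.2 232.8] [ 15  15 178] [0.4634 0.1874 0.034 ]
[172.3 239.5] [30  7 95] [0.4444 0.4678 0.034 ]
[297.8 242.9] [ 15  15 178] [0.4313 0.0803 0.034 ]
[223.2 248.6] [23 10 62] [0.4154 0.3099 0.034 ]
[291.4 267.8] [ 24  22 382] [0.3552 0.0996 0.034 ]
[313.9 282.6] [ 20  20 248] [0.3099 0.0307 0.034 ]
[184.6 288.1] [19  6 63] [0.296  0.4241 0.034 ]
[ 69.1 323.5] [ 23  19 233] [0.1938 0.7671 0.034 ]
```

View pics/case.png

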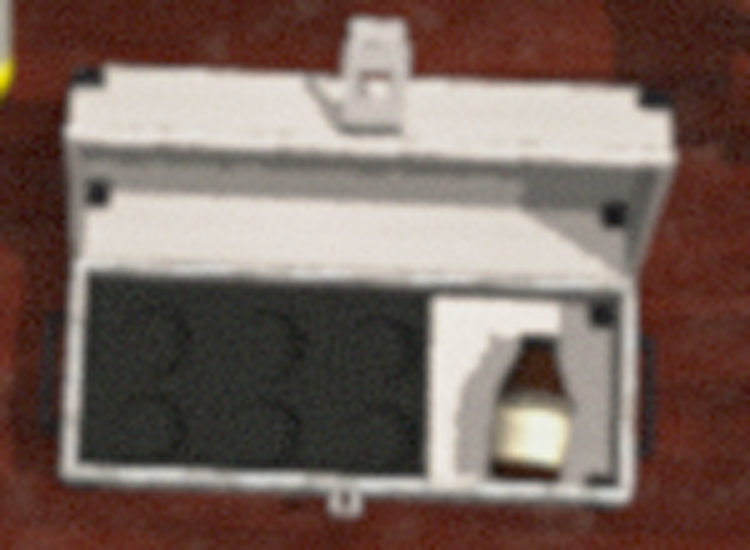

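All six wells are empty, and the bottle lies with its cap toward the back. I'll get the case pose from the edges of the black foam.

```bash
cat > case.py <<'E'
from h import *
im=np.mean([capture("top").astype(float) for _ in range(6)],0)
np.save("avg.npy",im)
g=cv2.GaussianBlur(im.mean(2),(0,0),0.7)
def cross(p,d,lo,hi):  # subpixel steepest edge along p+t d
    t=np.arange(lo,hi,.1); s=cv2.remap(g.astype(np.float32),(p[0]+t*d[0]).astype(np.float32)[None],(p[1]+t*d[1]).astype(np.float32)[None],cv2.INTER_CUBIC)[0]
    k=np.argmax(np.gradient(s)); return p+t[k]*np.array(d)
E={}
E['front']=[cross(np.array([u,205.]),(0,1),0,16) for u in range(306,366,3)]
E['back']=[cross(np.array([u,185.]),(0,-1),0,14) for u in range(306,366,3)]
E['left']=[cross(np.array([315.,v]),(-1,0),0,18) for v in range(180,209,2)]
E['right']=[cross(np.array([360.,v]),(1,0),0,18) for v in range(182,209,2)]
z=dict(front=.058,back=.03,left=.03,right=.03); L={}
for k,pts in E.items():
    P=np.array([onz("top",*p,z[k])[:2] for p in pts]).astype(np.float32)
    vx,vy,x0,y0=cv2.fitLine(P,cv2.DIST_HUBER,0,.0005,.0005).ravel()
    r=(P-[x0,y0])@[-vy,vx]; L[k]=(x0,y0,np.degrees(np.arctan2(vy,vx))); print(k,L[k],r.std()*1000, np.array(pts)[[0,-1]].round(1).tolist())
a=np.radians(np.mean([L['front'][2]%180-90,L['back'][2]%180-90])); print('yaw',np.degrees(a))
ex=np.array([np.cos(a),np.sin(a)]);ey=np.array([-ex[1],ex[0]])
f,b,l,r=[np.array(L[k][:2]) for k in('front','back','left','right')]
print('depth',(b-f)@ex,'width',(l-r)@ey)
o=ex*((f+b)@ex/2)+ey*((l+r)@ey/2-.058)
print('origin',o)
for n,(x,y) in dict(wf_r=(-.028,-.014),wf_m=(-.028,.058),wf_l=(-.028,.13),wb_r=(.028,-.014),wb_m=(.028,.058),wb_l=(.028,.13),bay=(0,-.111),staple=(-.082,0)).items(): print(n,(o+x*ex+y*ey).round(4), np.round(proj("top",[*(o+x*ex+y*ey),.03]),1))
# bottle axis by mask
E
python3 case.py
```

```text
front (np.float32(0.5171036), np.float32(-0.052899797), np.float32(87.23735)) 0.7590208 [[306.0, 212.8], [363.0, 215.0]]
back (np.float32(0.64446026), np.float32(-0.04019532), np.float32(87.02162)) 0.9848379 [[306.0, 174.0], [363.0, 177.0]]
left (np.float32(0.58480275), np.float32(0.0704254), np.float32(-3.4714909)) 0.84358406 [[302.0, 180.0], [300.0, 208.0]]
right (np.float32(0.578335), np.float32(-0.14747067), np.float32(-3.7337503)) 0.881501 [[371.0, 182.0], [370.0, 208.0]]
yaw -2.870514
depth 0.12656063 width 0.21794656
origin [ 0.57828075 -0.09643063]
wf_r [ 0.5496 -0.109 ] [358.2 204.9]
wf_m [ 0.5532 -0.0371] [335.3 203.9]
wf_l [0.5568 0.0348] [312.4 202.9]
wb_r [ 0.6055 -0.1118] [358.8 187.3]
wb_m [ 0.6092 -0.0399] [336.  186.4]
wb_l [0.6128 0.032 ] [313.2 185.4]
bay [ 0.5727 -0.2073] [389.3 197.4]
staple [ 0.4964 -0.0923] [353.2 221.8]
```

```bash
python3 - <<'E'
from h import *
im=np.load("avg.npy"); g=im.mean(2)
a=np.radians(-2.87); ex=np.array([np.cos(a),np.sin(a)]);ey=np.array([-ex[1],ex[0]]); o=np.array([.5783,-.0964])
# dark/brown parts inside the bay
m=((im[:,:,0]-im[:,:,2]>25)|(g<60)).astype(np.uint8); k=np.zeros_like(m); k[180:217,378:405]=1
n,l,s,c=cv2.connectedComponentsWithStats(m*k)
for v in range(184,218):
    r=np.where((m*k)[v])[0]
    if len(r): u=(r[0]+r[-1])/2; P=onz("top",u,v,.028)[:2]-o; print(v,r[0],r[-1],g[v,int(u)].round(),im[v,int(u)].round(), (P@ex).round(4),(P@ey).round(4))
print([x for x in dir(bot) if x[0]!='_'], bot.hold_point_z)
E
```

```text
184 404 404 52.0 [55. 51. 50.] 0.0454 -0.1566
188 391 394 48.0 [50. 48. 44.] 0.0309 -0.1206
189 390 395 37.0 [46. 35. 28.] 0.0277 -0.1206
190 390 395 38.0 [56. 35. 25.] 0.0245 -0.1207
191 389 395 38.0 [60. 34. 19.] 0.0212 -0.1192
192 389 395 41.0 [64. 38. 22.] 0.018 -0.1193
193 388 395 38.0 [59. 34. 22.] 0.0148 -0.1178
194 388 396 42.0 [64. 38. 25.] 0.0116 -0.1194
195 387 396 41.0 [62. 38. 23.] 0.0084 -0.1179
196 387 396 39.0 [61. 35. 22.] 0.0052 -0.118
197 386 396 52.0 [68. 49. 39.] 0.0019 -0.1165
198 393 396 71.0 [86. 70. 58.] -0.0008 -0.1275
200 390 395 119.0 [131. 121. 106.] -0.0075 -0.1214
201 386 397 162.0 [175. 168. 143.] -0.0108 -0.1183
202 385 398 211.0 [223. 221. 188.] -0.014 -0.1184
203 385 398 228.0 [235. 235. 214.] -0.0172 -0.1185
204 385 399 233.0 [236. 238. 224.] -0.0203 -0.1201
205 385 399 230.0 [234. 235. 221.] -0.0234 -0.1202
206 385 399 231.0 [234. 236. 222.] -0.0266 -0.1202
207 385 398 229.0 [235. 235. 218.] -0.0299 -0.1187
208 385 398 230.0 [235. 236. 219.] -0.033 -0.1188
209 384 398 232.0 [236. 238. 222.] -0.0363 -0.1173
210 384 398 228.0 [234. 235. 216.] -0.0395 -0.1174
211 385 398 200.0 [209. 209. 182.] -0.0425 -0.119
212 386 397 134.0 [144. 138. 120.] -0.0457 -0.1191
213 384 396 62.0 [79. 60. 47.] -0.0491 -0.1145
214 384 396 35.0 [58. 30. 17.] -0.0522 -0.1145
215 387 395 50.0 [61. 48. 43.] -0.0553 -0.1177
['PlanningError', 'hand_in', 'hold_point_z', 'read_state'] -0.0187
```

{"op": "apply_moves", "data": {"plan": "0 0 0 0 0 -0.0164;0 0 0 0 0 -0.0164;0 0 0 0 0 -0.0164;0 0 0 0 0 -0.0164;-0.34 -0.72 0 0 0 0;-0.34 -0.72 0 0 0 0;-0.34 -0.72 0 0 0 0;-0.34 -0.72 0 0 0 0;-0.34 -0.72 0 0 0 0;-0.34 -0.72 0 0 0 0", "gripper": 0.06}}

```text
time_s: 1.28
position: [0.3703, 0.3368, 0.2228]
tcp_rot: [[-0.999, 0.05, 0.001], [0.05, 0.999, 0.0], [-0.001, 0.0, -1.0]]
force: [0.8, 0.0, -0.8]
opening: 0.536
grasp_force: 0.0
```

{"op": "apply_moves", "data": {"plan": "-0.34 -0.72 0 0 0 0;-0.34 -0.72 0 0 0 0;-0.34 -0.72 0 0 0 0;-0.34 -0.72 0 0 0 0;-0.34 -0.72 0 0 0 0;-0.34 -0.72 0 0 0 0;-0.34 -0.72 0 0 0 0;-0.34 -0.72 0 0 0 0;-0.34 -0.72 0 0 0 0;-0.34 -0.72 0 0 0 0"}}

```text
time_s: 2.12
position: [0.522, -0.0318, 0.2228]
tcp_rot: [[-0.999, 0.051, 0.001], [0.051, 0.999, -0.0], [-0.001, 0.0, -1.0]]
force: [1.4, 0.0, 0.4]
opening: 0.533
grasp_force: 0.0
```

```bash
cat >> h.py <<'E'
a=np.radians(-2.87); ex=np.array([np.cos(a),np.sin(a),0]);ey=np.array([-ex[1],ex[0],0]); o=np.array([.5783,-.0964,0]); EZ=np.array([0,0,1.])
C=np.c_[ex,ey,EZ]
def case(P): return C.T@(np.array(P)-o)
def world(c): return o+C@np.array(c)
def stat():
    s=bot.read_state(); R=s["tcp_rot"]; print("t",round(s["time_s"],2),"case",case(s["position"]).round(4),"tool z",(C.T@R[:,2]).round(3),"tool y",(C.T@R[:,1]).round(3),"F",s["force"].round(1),"op",round(s["opening"]*87,1),"gf",round(s["grasp_force"],1),"j",s["joint_positions"].round(1)); return s
def need(c):  # tool-axis units to reach case-frame TCP c
    s=stat(); print("need",(s["tcp_rot"].T@(world(c)-s["position"])/.05).round(3))
E
python3 -c "
from h import *
need([.026,-.120,.0095])"
```

```text
t 2.12 case [-0.0594  0.0617  0.2228] tool z [ 0.001  0.    -1.   ] tool y [0.001 1.    0.   ] F [1.4 0.  0.4] op 46.4 gf 0.0 j [ -15.7   22.4   96.7    0.    61.  -102.8]
need [-1.71  -3.632  4.268]
```

{"op": "apply_moves", "data": {"plan": "-0.34 -0.72 0 0 0 0;-0.34 -0.72 0 0 0 0;-0.34 -0.72 0 0 0 0;-0.34 -0.72 0 0 0 0;-0.34 -0.72 0.4 0 0 0;0 0 0.7 0 0 0;0 0 0.7 0 0 0;0 0 0.7 0 0 0;0 0 0 0 0 0;0 0 0 0 0 0"}}

```text
time_s: 2.95
position: [0.5949, -0.2107, 0.0971]
tcp_rot: [[-0.999, 0.051, -0.004], [0.051, 0.999, 0.003], [0.005, 0.002, -1.0]]
force: [0.4, -0.2, 0.6]
opening: 0.53
grasp_force: 0.0
```

```bash
python3 -c "
from h import *
need([.026,-.120,.0095])
save('top','b1',(345,130,445,230),6)"
```

```text
t 2.95 case [ 0.0223 -0.1134  0.0971] tool z [-0.005  0.002 -1.   ] tool y [0.001 1.    0.002] F [ 0.4 -0.2  0.6] op 46.1 gf 0.0 j [ -29.6   39.7   86.7    0.    53.9 -116.7]
need [-0.082 -0.137  1.751]
```

View pics/b1.png

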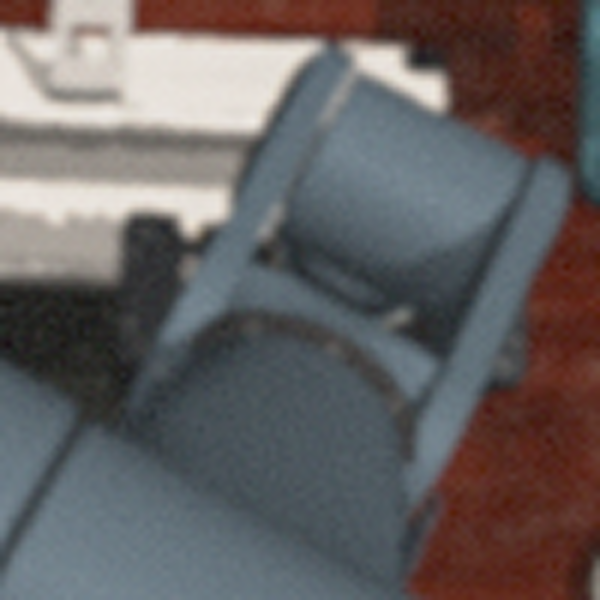

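The view is blocked by the wrist, which is clear of the lid. Descending around the cap.

{"op": "apply_moves", "data": {"plan": "-0.08 -0.14 0 0 0 0;0 0 0.4 0 0 0;0 0 0.4 0 0 0;0 0 0.4 0 0 0;0 0 0.3 0 0 0;0 0 0.22 0 0 0;0 0 0 0 0 0;0 0 0 0 0 0"}}

```text
time_s: 3.67
position: [0.6011, -0.2193, 0.0142]
tcp_rot: [[-0.999, 0.05, 0.002], [0.05, 0.999, -0.001], [-0.002, -0.001, -1.0]]
force: [-0.4, -0.0, 0.6]
opening: 0.531
grasp_force: 0.0
```

{"op": "apply_moves", "data": {"plan": "0 0 0 0 0 0;0 0 0 0 0 0;0 0 0 0 0 0;0 0 0 0 0 0;0 0 0 0 0 0;0 0 0 0 0 0", "gripper": -1}}

```text
time_s: 4.17
position: [0.6009, -0.2192, 0.0136]
tcp_rot: [[-0.999, 0.051, 0.002], [0.051, 0.999, -0.001], [-0.002, -0.001, -1.0]]
force: [0.5, -1.0, 2.3]
opening: 0.326
grasp_force: 28.4
```

```bash
python3 -c "
from h import *
need([.026,-.120,.0095])"
```

```text
t 4.17 case [ 0.0287 -0.1215  0.0136] tool z [ 0.002 -0.001 -1.   ] tool y [ 0.     1.    -0.001] F [ 0.5 -1.   2.3] op 28.4 gf 28.4 j [ -30.    47.    87.5   -0.    45.3 -117.1]
need [0.054 0.03  0.082]
```

```bash
python3 - <<'E'
from h import *
def tcp(t):
    t=np.radians(t);F=np.array([-.055+.03*t/(np.pi/2),.009+.024*np.cos(t)]);return F+.086*np.array([np.cos(t),np.sin(t)])+.0187*np.array([np.sin(t),-np.cos(t)])
p=case(bot.read_state()["position"])[[0,2]];
for i in range(14):
    t=np.radians(5*i);q=tcp(5*(i+1));d=q-p
    tx=np.array([-np.cos(t),-np.sin(t)]);tz=np.array([np.sin(t),-np.cos(t)])
    print(5*(i+1),q.round(4),(d@tx/.05).round(2),(d@tz/.05).round(2));p=q
E
```

```text
5 [0.034  0.0218] -0.11 -0.16
10 [0.0363 0.0292] -0.06 -0.14
15 [0.0379 0.0364] -0.06 -0.14
20 [0.0389 0.0434] -0.05 -0.13
25 [0.0392 0.0501] -0.05 -0.12
30 [0.0388 0.0566] -0.05 -0.12
35 [0.0378 0.0627] -0.04 -0.12
40 [0.0362 0.0683] -0.04 -0.11
45 [0.034  0.0736] -0.03 -0.11
50 [0.0313 0.0783] -0.03 -0.11
55 [0.028  0.0825] -0.02 -0.1
60 [0.0242 0.0861] -0.02 -0.1
65 [0.02   0.0892] -0.01 -0.1
70 [0.0153 0.0916] -0.01 -0.1
```

{"op": "apply_moves", "data": {"plan": "-0.06 0 -0.2 0 0 0;-0.06 -0.03 -0.14 0 -0.0139 0;-0.06 -0.03 -0.14 0 -0.0139 0;-0.05 -0.03 -0.14 0 -0.0139 0;-0.05 -0.03 -0.13 0 -0.0139 0;-0.05 -0.03 -0.12 0 -0.0139 0;-0.05 -0.03 -0.12 0 -0.0139 0;0 0 0 0 0 0;0 0 0 0 0 0"}}

```text
time_s: 4.92
position: [0.6205, -0.2247, 0.07]
tcp_rot: [[-0.896, 0.049, 0.441], [0.045, 0.999, -0.019], [-0.441, 0.003, -0.897]]
force: [0.3, 0.2, -2.4]
opening: 0.32
grasp_force: 28.1
```

```bash
python3 -c "
from h import *
stat()
im=capture('side'); save('side','s1',(220,130,380,250),5,im)"
```

```text
t 4.92 case [ 0.0486 -0.126   0.07  ] tool z [ 0.441  0.003 -0.897] tool y [-0.001  1.     0.003] F [ 0.3  0.2 -2.4] op 27.8 gf 28.1 j [ -36.3   39.8  103.2   44.8   20.4 -163.6]
```

View pics/s1.png

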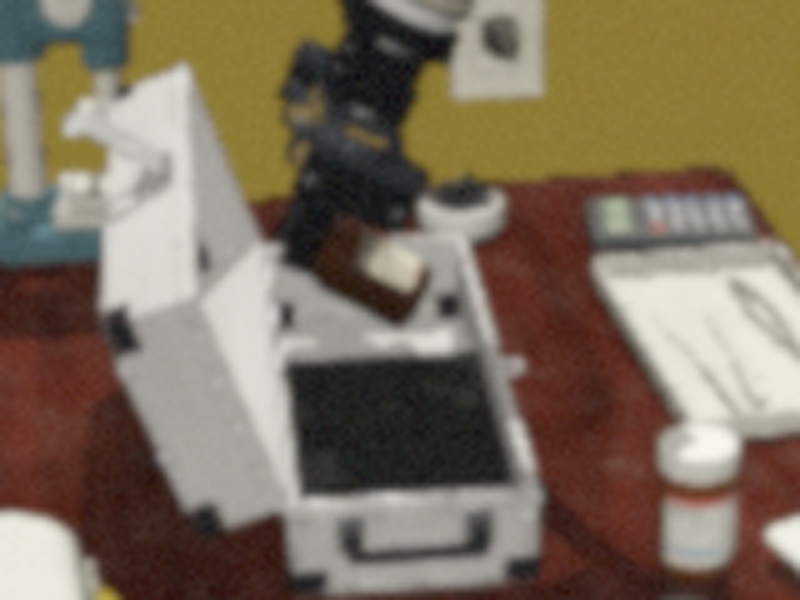

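j6 has reached its limit at this yaw, so I'll lay the bottle back down and regrip with the tool turned half round.

{"op": "apply_moves", "data": {"plan": "0.28 0 -0.14 0 0 0;0 0 0 0 0.0146 0;0 0 0 0 0.0146 0;0 0 0 0 0.0146 0;0 0 0 0 0.0146 0;0 0 0 0 0.0146 0;0 0 0.35 0 0 0;0 0 0.35 0 0 0;0 0 0 0 0 0;0 0 0 0 0 0"}}

```text
time_s: 5.8
position: [0.6114, -0.2187, 0.0365]
tcp_rot: [[-0.997, 0.046, 0.063], [0.047, 0.999, 0.013], [-0.062, 0.016, -0.998]]
force: [0.5, -0.0, -1.3]
opening: 0.317
grasp_force: 28.1
```

```bash
python3 -c "
from h import *
need([.031,-.126,.0145])"
```

```text
t 5.8 case [ 0.0392 -0.1205  0.0365] tool z [ 0.062  0.016 -0.998] tool y [-0.004  1.     0.016] F [ 0.5 -0.  -1.3] op 27.6 gf 28.1 j [ -30.7   44.8   88.2    3.6   44.4 -120.5]
need [ 0.191 -0.116  0.427]
```

{"op": "apply_moves", "data": {"plan": "0.19 -0.1 0 0 0.01 0;0 0 0.2 0 0 0;0 0 0.2 0 0 0;0 0 0 0 0 0;0 0 0 0 0 0"}}

```text
time_s: 6.22
position: [0.6025, -0.2234, 0.0165]
tcp_rot: [[-0.999, 0.048, 0.003], [0.048, 0.999, 0.016], [-0.002, 0.016, -1.0]]
force: [-0.7, -0.5, -0.0]
opening: 0.317
grasp_force: 28.1
```

{"op": "apply_moves", "data": {"plan": "0 0 0 0 0 0;0 0 0 0 0 0;0 0 0 0 0 0;0 0 -0.4 0 0 0;0 0 -0.6 0 0 0;0 0 -0.7 0 0 0;0 0 0 0 0 0.0195;0 0 0 0 0 0.0195;0 0 0 0 0 0.0195;0 0 0 0 0 0.0195", "gripper": 0.06}}

```text
time_s: 7.05
position: [0.6031, -0.225, 0.1028]
tcp_rot: [[-0.855, 0.518, 0.005], [0.518, 0.855, 0.015], [0.003, 0.015, -1.0]]
force: [1.2, -0.8, 0.3]
opening: 0.526
grasp_force: 0.0
```

{"op": "apply_moves", "data": {"plan": "0 0 -0.7 0 0 0.0195;0 0 0 0 0 0.0195;0 0 0 0 0 0.0195;0 0 0 0 0 0.0195;0 0 0 0 0 0.0195;0 0 0 0 0 0.0195;0 0 0 0 0 0.0195;0 0 0 0 0 0.0195;0 0 0 0 0 0.0195;0 0 0 0 0 0.0195"}}

```text
time_s: 7.88
position: [0.6027, -0.2254, 0.1373]
tcp_rot: [[0.198, 0.98, 0.005], [0.98, -0.198, 0.015], [0.016, 0.002, -1.0]]
force: [-0.1, -0.1, -0.3]
opening: 0.53
grasp_force: 0.0
```

```bash
python3 -c "
from h import *
need([.031,-.126,.0145])"
```

```text
t 7.88 case [ 0.0309 -0.1276  0.1373] tool z [ 0.004  0.015 -1.   ] tool y [ 0.989 -0.148  0.002] F [-0.1 -0.1 -0.3] op 46.1 gf 0.0 j [-30.9  37.3  83.6   1.   59.3 -20. ]
need [-0.006 -0.006  2.456]
```

{"op": "apply_moves", "data": {"plan": "0 0 0 0 0 0.0189;0 0 0 0 0 0.0189;0 0 0 0 0 0.0189;0 0 0 0 0 0.0189;0 0 0 0 0 0.0189;0 0 0 0 0 0.0189;0 0 0 0 0 0.0189;0 0 0 0 0 0.0189;0 0 0 0 0 0.0189;0 0 0 0 0 0.0189"}}

```text
time_s: 8.72
position: [0.6028, -0.2254, 0.1373]
tcp_rot: [[0.983, 0.184, 0.005], [0.183, -0.983, 0.015], [0.007, -0.014, -1.0]]
force: [-0.2, 0.1, 0.2]
opening: 0.533
grasp_force: 0.0
```

{"op": "apply_moves", "data": {"plan": "0 0 0 0 0 0.0189;0 0 0 0 0 0.0189;0 0 0.5 0.0025 0 0;0 0 0.5 0 0 0;0 0 0 0 0 0;0 0 0 0 0 0"}}

```text
time_s: 9.22
position: [0.6019, -0.2236, 0.086]
tcp_rot: [[0.999, -0.047, 0.002], [-0.047, -0.998, 0.033], [0.0, -0.033, -0.999]]
force: [0.4, -1.3, 0.8]
opening: 0.532
grasp_force: 0.0
```

```bash
python3 -c "
from h import *
need([.031,-.126,.0145])"
```

```text
t 9.22 case [ 0.0299 -0.1259  0.086 ] tool z [ 0.     0.033 -0.999] tool y [ 0.003 -0.999 -0.033] F [ 0.4 -1.3  0.8] op 46.3 gf 0.0 j [-31.1  41.3  85.1   2.   54.4  60.4]
need [0.021 0.049 1.429]
```

{"op": "apply_moves", "data": {"plan": "0.02 0.02 0 -0.0053 0 0;0 0 0.4 0 0 0;0 0 0.4 0 0 0;0 0 0.4 0 0 0;0 0 0.2 0 0 0;0 0 0 0 0 0;0 0 0 0 0 0"}}

```text
time_s: 9.8
position: [0.6048, -0.2259, 0.0178]
tcp_rot: [[0.999, -0.047, 0.004], [-0.047, -0.999, -0.003], [0.004, 0.003, -1.0]]
force: [-0.2, 0.2, 0.2]
opening: 0.527
grasp_force: 0.0
```

{"op": "apply_moves", "data": {"plan": "0 0 0 0 0 0;0 0 0 0 0 0;0 0 0 0 0 0;0 0 0 0 0 0;0 0 0 0 0 0;0 0 0 0 0 0", "gripper": -1}}

```text
time_s: 10.3
position: [0.605, -0.2259, 0.0177]
tcp_rot: [[0.999, -0.047, 0.005], [-0.047, -0.999, -0.003], [0.005, 0.003, -1.0]]
force: [1.9, -0.2, 1.6]
opening: 0.297
grasp_force: 27.9
```

```bash
python3 -c "
from h import *
need([.031,-.126,.0145])"
```

```text
t 10.3 case [ 0.0331 -0.128   0.0177] tool z [ 0.005 -0.003 -1.   ] tool y [ 0.003 -1.     0.003] F [ 1.9 -0.2  1.6] op 25.8 gf 27.9 j [-30.4  46.9  86.7  -0.   46.   62.3]
need [-0.043 -0.041  0.064]
```

{"op": "apply_moves", "data": {"plan": "0.04 0.04 -0.2 0 0 0;0.06 0 -0.14 0 0.0139 0;0.06 0 -0.14 0 0.0139 0;0.05 0 -0.14 0 0.0139 0;0.05 0 -0.13 0 0.0139 0;0.05 0 -0.12 0 0.0139 0;0.05 0 -0.12 0 0.0139 0;0.04 0 -0.12 0 0.0139 0;0.04 0 -0.11 0 0.0139 0;0 0 0 0 0 0"}}

```text
time_s: 11.13
position: [0.6143, -0.2197, 0.0667]
tcp_rot: [[0.863, -0.033, 0.504], [-0.041, -0.999, 0.004], [0.503, -0.024, -0.864]]
force: [-1.6, 0.1, -2.0]
opening: 0.296
grasp_force: 27.8
```

```bash
python3 -c "
from h import *
stat()"
```

```text
t 11.13 case [ 0.0421 -0.1213  0.0667] tool z [ 0.503  0.03  -0.864] tool y [ 0.017 -1.    -0.024] F [-1.6  0.1 -2. ] op 25.8 gf 27.8 j [-38.2  40.5 106.7  66.3  20.1  -6.9]
```

{"op": "apply_moves", "data": {"plan": "0.03 0.02 -0.1 0 0.01 0;0.03 0.02 -0.1 0 0.01 0;0.03 0.02 -0.1 0 0.01 0;0.03 0.02 -0.1 0 0.01 0;0.03 0.02 -0.1 0 0.01 0;0.02 0.02 -0.08 0 0.01 0;0.02 0.02 -0.08 0 0.01 0;0.02 0 -0.08 0 0.01 0;0 0 0 0 0 0;0 0 0 0 0 0"}}

```text
time_s: 11.97
position: [0.6015, -0.2236, 0.0951]
tcp_rot: [[0.568, -0.025, 0.823], [-0.042, -0.999, -0.002], [0.822, -0.034, -0.568]]
force: [0.1, -0.5, -1.2]
opening: 0.3
grasp_force: 27.7
```

```bash
python3 -c "
from h import *
stat()"
```

```text
t 11.97 case [ 0.0296 -0.1258  0.0951] tool z [ 0.822  0.039 -0.568] tool y [ 0.025 -0.999 -0.034] F [ 0.1 -0.5 -1.2] op 26.1 gf 27.7 j [-48.   47.  121.  124.6  47.8 -75.6]
```

{"op": "apply_moves", "data": {"plan": "0 0 0 0 0.0139 0;0 0 0 0 0.0139 0;0 0 0 0 0.0139 0;0 0 0 0 0.0139 0;0 0 0 0 0 0;0 0 0 0 0 0"}}

```text
time_s: 12.47
position: [0.6022, -0.2233, 0.0945]
tcp_rot: [[0.252, -0.024, 0.967], [-0.038, -0.999, -0.015], [0.967, -0.033, -0.253]]
force: [0.2, -0.1, -1.8]
opening: 0.295
grasp_force: 28.1
```

```bash
python3 -c "
from h import *
stat()
im=capture('side'); save('side','s2',(220,130,380,250),5,im)"
```

```text
t 12.47 case [ 0.0303 -0.1256  0.0945] tool z [ 0.967  0.034 -0.253] tool y [ 0.026 -0.999 -0.033] F [ 0.2 -0.1 -1.8] op 25.7 gf 28.1 j [-52.6  62.4 124.6 129.4  79.7 -93.6]
```

View pics/s2.png

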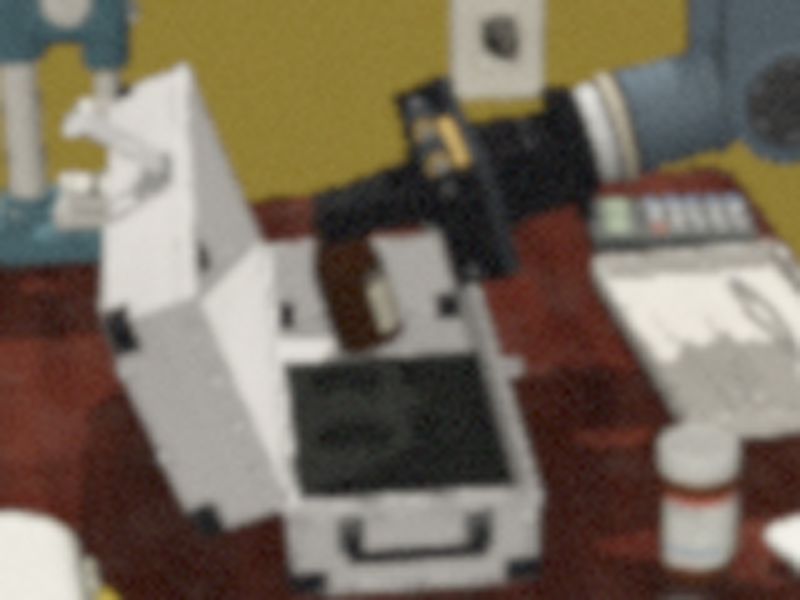

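{"op": "apply_moves", "data": {"plan": "-0.05 0.06 0.01 0 0 0;-0.05 0.06 0.01 0 0 0;0 0 0 0 0 0;0 0 0 0 0 0"}}

```text
time_s: 12.85
position: [0.602, -0.2292, 0.0937]
tcp_rot: [[0.244, -0.024, 0.969], [-0.034, -0.999, -0.016], [0.969, -0.029, -0.245]]
force: [-1.0, 3.2, 5.2]
opening: 0.298
grasp_force: 29.6
```

{"op": "apply_moves", "data": {"plan": "0 0 0 0 0 0;0 0 0 0 0 0;0 0 0 0 0 0;0 0 0 0 0 0;0 0 0 0 0 0;0 0 0 0 0 0;0 0 0 0 0 0;0 0 0 0 0 0", "gripper": 0}}

```text
time_s: 13.52
position: [0.6011, -0.2296, 0.0905]
tcp_rot: [[0.25, -0.026, 0.968], [-0.036, -0.999, -0.018], [0.968, -0.031, -0.251]]
force: [-0.5, -0.0, -0.0]
opening: 0.501
grasp_force: 0.1
```

{"op": "apply_moves", "data": {"plan": "0 0 -0.2 0 0 0;0 0 -0.3 0 0 0;0 0 -0.4 0 0 0;0.1 0 -0.5 0 0 0;0.5 0 -0.4 0 0 0;0.6 0 -0.3 0 0 0;0.6 0 -0.3 0 0 0;0 0 0 0 0 0;0 0 0 0 0 0"}}

```text
time_s: 14.27
position: [0.5067, -0.2312, 0.2098]
tcp_rot: [[0.248, -0.028, 0.968], [-0.033, -0.999, -0.02], [0.968, -0.027, -0.249]]
force: [-0.4, -0.3, -0.9]
opening: 0.498
grasp_force: 0.0
```

```bash
python3 -c "
from h import *
stat()
im=capture('side'); save('side','s3',(220,130,380,250),5,im)
for p in pots(capture('top')):
  if p[2][0]<.72 and p[2][1]>.05 and p[2][0]>.38: print(*p)"
```

```text
t 14.27 case [-0.0647 -0.1382  0.2098] tool z [ 0.968  0.028 -0.249] tool y [ 0.022 -0.999 -0.027] F [-0.4 -0.3 -0.9] op 43.3 gf 0.0 j [-67.9  48.4 137.2 114.5  77.9 -93.7]
[182.9 171.7] [ 14  12 129] [0.6585 0.4432 0.034 ]
[253.8 194.5] [ 15  15 182] [0.5839 0.2184 0.034 ]
[189.8 209. ] [ 15  15 189] [0.5391 0.4173 0.034 ]
[233.  225.6] [ 15  16 187] [0.4862 0.2815 0.034 ]
[262.8 232.4] [ 15  15 169] [0.4646 0.1885 0.034 ]
[172.2 239.4] [ 30   7 108] [0.4447 0.4681 0.034 ]
[297.6 242.7] [ 14  14 156] [0.432  0.0808 0.034 ]
[223.8 248.6] [23 10 72] [0.4152 0.3081 0.034 ]
```

View pics/s3.png

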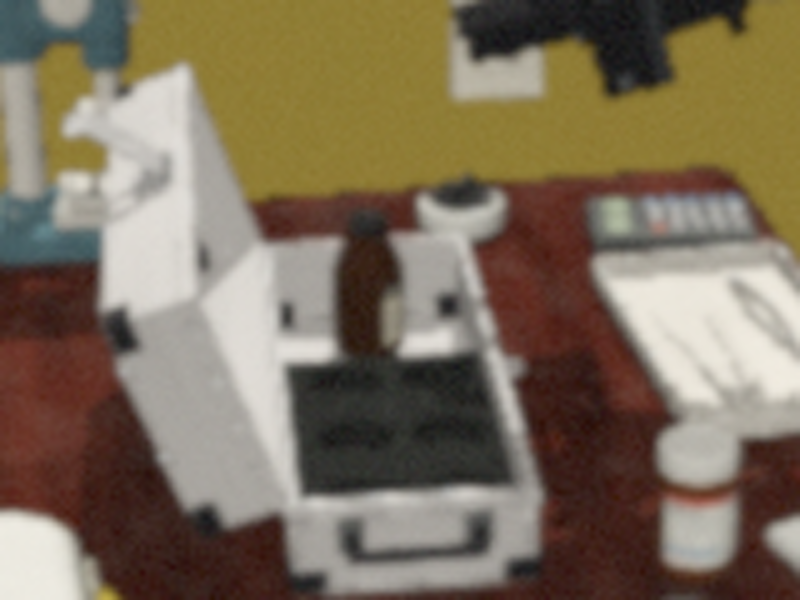

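The bottle is standing upright in its bay. Next I'll bring the tool back to vertical, over the middle of the table.

{"op": "apply_moves", "data": {"plan": "0.3 -0.4 0.4 0 -0.014 0;0.3 -0.4 0.3 0 -0.014 0;0.2 -0.4 0.2 0 -0.014 0;0.1 -0.4 0.1 0 -0.014 0;0 -0.4 0 0 -0.014 0;0 -0.4 0 0 -0.014 0;0 -0.4 0 0 -0.014 0;0 -0.4 0 0 -0.014 0;0 0 0 0 0 0", "gripper": 0.5}}

```text
time_s: 15.12
position: [0.5725, -0.0954, 0.2326]
tcp_rot: [[0.737, -0.002, 0.676], [-0.037, -0.999, 0.038], [0.675, -0.053, -0.736]]
force: [0.4, -0.4, 0.1]
opening: 0.751
grasp_force: 0.0
```

```bash
python3 -c "
from h import *
stat()"
```

```text
t 15.12 case [-0.0058  0.0008  0.2326] tool z [ 0.673  0.072 -0.736] tool y [ 0.048 -0.997 -0.053] F [ 0.4 -0.4  0.1] op 65.3 gf 0.0 j [-33.2  19.4 119.8  80.5  24.  -13.6]
```

{"op": "apply_moves", "data": {"plan": "0 -0.5 0 0 -0.014 0;0 -0.5 0 0 -0.014 0;0 -0.5 0 0 -0.014 0;0 -0.5 0 0 -0.014 0;0 -0.6 0 0 -0.014 0;0 -0.6 0 0 -0.014 0;0 -0.6 0 0 -0.014 0;0 -0.6 0 0 -0.014 0;0 0 0 0 0 0"}}

```text
time_s: 15.87
position: [0.574, 0.0523, 0.241]
tcp_rot: [[0.949, 0.031, 0.315], [-0.001, -0.995, 0.101], [0.316, -0.096, -0.944]]
force: [1.3, 0.4, 0.8]
opening: 0.75
grasp_force: 0.0
```

```bash
cat >> h.py <<'E'
def align(): # remaining turn (tool axes, units) to vertical with tool y=-ey
    from scipy.spatial.transform import Rotation as Ro
    R=bot.read_state()["tcp_rot"]; T=np.c_[ex,-ey,-EZ]
    print("turn",(Ro.from_matrix(R.T@T).as_rotvec()/2/np.pi).round(4))
def tgt(P,c=None): # world target, vertical tool: units in tool axes after align
    p=bot.read_state()["position"]; T=np.c_[ex,-ey,-EZ]; print("vertical-need",(T.T@(np.array(P)-p)/.05).round(2))
E
python3 -c "
from h import *
stat();align();tgt([.585,.2184,.016]);tgt([.585,.2184,.1])"
```

```text
t 15.87 case [-0.0117  0.1483  0.241 ] tool z [ 0.309  0.117 -0.944] tool y [ 0.081 -0.992 -0.096] F [1.3 0.4 0.8] op 65.2 gf 0.0 j [-10.8  18.9 102.5  13.6  42.4  69.5]
turn [-0.0173 -0.0508  0.0103]
vertical-need [ 0.05 -3.33  4.5 ]
vertical-need [ 0.05 -3.33  2.82]
```

{"op": "apply_moves", "data": {"plan": "0 -0.7 0 -0.0043 -0.0127 0.0026;0 -0.7 0 -0.0043 -0.0127 0.0026;0 -0.7 0 -0.0043 -0.0127 0.0026;0 -0.7 0 -0.0043 -0.0127 0.0026;0 -0.5 0.2 0 0 0;0 0 0.7 0 0 0;0 0 0.7 0 0 0;0 0 0 0 0 0;0 0 0 0 0 0"}}

```text
time_s: 16.62
position: [0.572, 0.2108, 0.1656]
tcp_rot: [[0.998, -0.055, -0.006], [-0.055, -0.998, -0.0], [-0.006, 0.0, -1.0]]
force: [0.6, -0.6, 0.8]
opening: 0.751
grasp_force: 0.0
```

```bash
python3 -c "
from h import *
stat();align();tgt([.585,.2184,.016])"
```

```text
t 16.62 case [-0.0217  0.3065  0.1656] tool z [-0.006 -0.    -1.   ] tool y [-0.005 -1.     0.   ] F [ 0.6 -0.6  0.8] op 65.4 gf 0.0 j [9.700e+00 3.300e+01 8.730e+01 1.000e-01 6.000e+01 1.028e+02]
turn [ 0.0001  0.0009 -0.0008]
vertical-need [ 0.25 -0.16  2.99]
```

{"op": "apply_moves", "data": {"plan": "0.25 -0.16 0.5 0 0.0009 -0.0008;0 0 0.7 0 0 0;0 0 0.7 0 0 0;0 0 0.6 0 0 0;0 0 0.4 0 0 0;0 0 0 0 0 0;0 0 0 0 0 0"}}

```text
time_s: 17.2
position: [0.5897, 0.2179, 0.0251]
tcp_rot: [[0.999, -0.052, 0.01], [-0.052, -0.999, -0.0], [0.01, -0.0, -1.0]]
force: [-0.4, -0.2, 0.0]
opening: 0.752
grasp_force: 0.0
```

```bash
python3 -c "
from h import *
stat();align();tgt([.585,.2184,.016])"
```

```text
t 17.2 case [-0.0044  0.3145  0.0251] tool z [ 0.01  0.   -1.  ] tool y [-0.002 -1.    -0.   ] F [-0.4 -0.2  0. ] op 65.4 gf 0.0 j [ 10.2  45.3  89.4  -0.2  44.7 103.3]
turn [-0.     -0.0016 -0.0003]
vertical-need [-0.09 -0.01  0.18]
```

{"op": "apply_moves", "data": {"plan": "-0.09 -0.01 0.18 0 -0.0016 0;0 0 0 0 0 0;0 0 0 0 0 0;0 0 0 0 0 0"}}

```text
time_s: 17.53
position: [0.5853, 0.2193, 0.0169]
tcp_rot: [[0.999, -0.051, 0.002], [-0.051, -0.999, -0.0], [0.002, 0.0, -1.0]]
force: [0.3, -0.2, 0.1]
opening: 0.752
grasp_force: 0.0
```

{"op": "apply_moves", "data": {"plan": "0 0 0 0 0 0;0 0 0 0 0 0;0 0 0 0 0 0;0 0 0 0 0 0;0 0 0 0 0 0;0 0 0 0 0 0", "gripper": -1}}

```text
time_s: 18.03
position: [0.5845, 0.2191, 0.0157]
tcp_rot: [[0.999, -0.051, -0.0], [-0.051, -0.999, -0.001], [0.0, 0.001, -1.0]]
force: [-0.5, -1.4, 2.3]
opening: 0.485
grasp_force: 30.0
```

```bash
python3 -c "
from h import *
stat();align();tgt([.585,.2184,.016])"
```

```text
t 18.03 case [-0.0096  0.3154  0.0157] tool z [ 0.    -0.001 -1.   ] tool y [-0.001 -1.     0.001] F [-0.5 -1.4  2.3] op 42.2 gf 30.0 j [ 1.030e+01  4.610e+01  8.980e+01 -1.000e-01  4.410e+01  1.033e+02]
turn [ 0.0001 -0.     -0.0002]
vertical-need [ 0.01  0.01 -0.01]
```

{"op": "apply_moves", "data": {"plan": "0 0 -0.6 0 0 0;0 0 -0.8 0 0 0;0 0 -0.7 0 0 0;0.1 0.75 0 0 0 0;0.1 0.75 0 0 0 0;0.1 0.75 0 0 0 0;0.1 0.75 0 0 0 0;0.1 0.75 0 0 0 0;0.12 0.75 0 0 0 0;0.12 0.65 0 0 0 0"}}

```text
time_s: 18.87
position: [0.6079, -0.0423, 0.1206]
tcp_rot: [[0.999, -0.052, -0.001], [-0.052, -0.999, -0.001], [-0.001, 0.001, -1.0]]
force: [0.3, -0.0, -0.7]
opening: 0.487
grasp_force: 30.0
```

{"op": "apply_moves", "data": {"plan": "0 0 0 0 0 0;0 0 0 0 0 0;0 0 0 0 0 0"}}

```text
time_s: 19.12
position: [0.6076, -0.0396, 0.1204]
tcp_rot: [[0.999, -0.052, -0.001], [-0.052, -0.999, 0.0], [-0.001, 0.0, -1.0]]
force: [-0.7, 0.4, -1.2]
opening: 0.489
grasp_force: 30.0
```

```bash
python3 -c "
from h import *
stat();align();tgt(world([.028,.058,.055]))
im=capture('top'); save('top','t4',(285,120,385,230),5,im)"
```

```text
t 19.12 case [0.0264 0.0582 0.1204] tool z [-0.001 -0.    -1.   ] tool y [-0.002 -1.     0.   ] F [-0.7  0.4 -1.2] op 42.5 gf 30.0 j [-14.2  36.4  89.5  -0.   54.2  78.8]
turn [ 0.      0.0002 -0.0003]
vertical-need [0.03 0.   1.31]
```

View pics/t4.png

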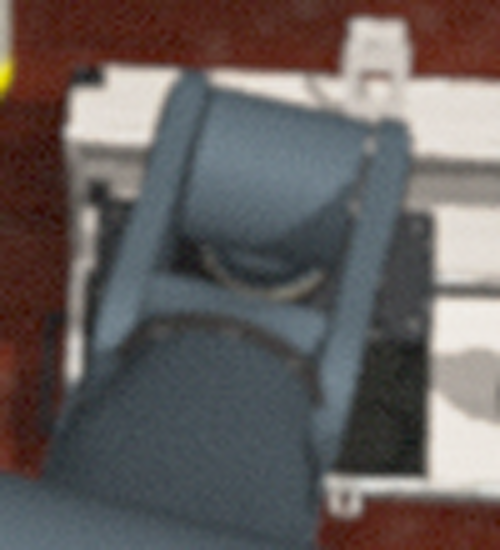

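{"op": "apply_moves", "data": {"plan": "0.03 0 0.4 0 0 0;0 0 0.5 0 0 0;0 0 0.4 0 0 0;0 0 0.14 0 0 0;0 0 0 0 0 0;0 0 0 0 0 0"}}

```text
time_s: 19.67
position: [0.6099, -0.039, 0.049]
tcp_rot: [[0.999, -0.05, -0.0], [-0.05, -0.999, -0.001], [-0.0, 0.001, -1.0]]
force: [-0.1, 1.9, -1.1]
opening: 0.479
grasp_force: 30.0
```

{"op": "apply_moves", "data": {"plan": "0 0 0.06 0 0 0;0 0 0.06 0 0 0;0 0 0 0 0 0;0 0 0 0 0 0"}}

```text
time_s: 20.0
position: [0.6111, -0.04, 0.0454]
tcp_rot: [[0.999, -0.051, 0.004], [-0.051, -0.999, -0.001], [0.004, 0.001, -1.0]]
force: [-1.2, 0.8, 7.3]
opening: 0.486
grasp_force: 30.0
```

```bash
python3 -c "
from h import *
stat();align();tgt(world([.028,.058,.032]))"
```

```text
t 20.0 case [0.03   0.058  0.0454] tool z [ 0.004 -0.001 -1.   ] tool y [-0.001 -1.     0.001] F [-1.2  0.8  7.3] op 42.3 gf 30.0 j [-14.2  42.8  91.3  -0.   45.6  78.8]
turn [ 0.0002 -0.0006 -0.0002]
vertical-need [-0.04 -0.    0.27]
```

{"op": "apply_moves", "data": {"plan": "-0.02 0 0.01 0 0 0;-0.02 0 0.01 0 0 0;0 0 0 0 0 0"}}

```text
time_s: 20.25
position: [0.611, -0.04, 0.0453]
tcp_rot: [[0.999, -0.052, 0.008], [-0.052, -0.999, -0.002], [0.008, 0.001, -1.0]]
force: [0.7, 2.4, 10.3]
opening: 0.487
grasp_force: 30.0
```

{"op": "apply_moves", "data": {"plan": "-0.02 0 0 0 0 0;-0.02 0 0 0 0 0;0 0 0 0 0 0"}}

```text
time_s: 20.5
position: [0.6106, -0.0401, 0.0454]
tcp_rot: [[0.999, -0.053, 0.012], [-0.053, -0.999, -0.002], [0.012, 0.001, -1.0]]
force: [4.0, 2.8, 7.6]
opening: 0.487
grasp_force: 30.0
```

```bash
python3 -c "
from h import *
stat();align();tgt(world([.028,.058,.032]))"
```

```text
t 20.5 case [0.0294 0.0578 0.0454] tool z [ 0.012 -0.001 -1.   ] tool y [-0.002 -1.     0.001] F [4.  2.8 7.6] op 42.4 gf 30.0 j [-14.2  42.7  91.8   0.1  44.9  78.7]
turn [ 0.0002 -0.0019 -0.0004]
vertical-need [-0.03 -0.    0.27]
```

The pot rests on the foam 1–2 mm off the well. I'll refine the case pose from the rim's end edges.

```bash
python3 - <<'E'
from h import *
im=np.load("avg.npy"); g=cv2.GaussianBlur(im.mean(2),(0,0),.6).astype(np.float32)
def edge(p,d,lo,hi,sgn):
    t=np.arange(lo,hi,.05).astype(np.float32); s=cv2.remap(g,(p[0]+t*d[0])[None].astype(np.float32),(p[1]+t*d[1])[None].astype(np.float32),cv2.INTER_CUBIC)[0]
    # half-level crossing
    i=np.argmax(sgn*np.gradient(s)); return np.array(p)+t[i]*np.array(d), s
L=[edge((303.,v),(-1.,0.),0,9,-1)[0] for v in range(182,200,2)]
R=[edge((408.,v),(1.,0.),0,9,-1)[0] for v in range(184,200,2)]
for n,E in(("L",L),("R",R)):
    P=np.array([case(onz("top",*p,.058)) for p in E]); print(n,P[:,1].round(4),np.median(P[:,1]).round(4))
# profile rows
print(g[192,292:308].round().tolist()); print(g[192,402:420].round().tolist())
print("front",g[200:224,340].round().tolist()); print("back",g[166:186,340].round().tolist())
print("right foam",g[195,360:380].round().tolist())
for y in(-.173,-.053,.169,.173): print(y,proj("top",world([0,y,.03])),proj("top",world([0,y,.058])))
for x in(-.067,-.063,.063): print(x,proj("top",world([x,.05,.03])),proj("top",world([x,.05,.058])))
E
```

```text
L [0.1768 0.1765 0.1762 0.1759 0.1755 0.1752 0.1749 0.1776 0.1773] 0.1762
R [-0.1767 -0.1768 -0.1769 -0.177  -0.1771 -0.1772 -0.1773 -0.1774] -0.1771
[43.0, 44.0, 44.0, 45.0, 51.0, 81.0, 135.0, 178.0, 174.0, 124.0, 69.0, 46.0, 44.0, 45.0, 46.0, 47.0]
[159.0, 160.0, 160.0, 156.0, 139.0, 116.0, 114.0, 148.0, 177.0, 164.0, 113.0, 64.0, 47.0, 48.0, 50.0, 51.0, 52.0, 51.0]
front [37.0, 37.0, 40.0, 43.0, 45.0, 45.0, 46.0, 46.0, 45.0, 44.0, 42.0, 38.0, 39.0, 65.0, 129.0, 182.0, 181.0, 140.0, 100.0, 75.0, 59.0, 53.0, 54.0, 55.0]
back [220.0, 220.0, 220.0, 220.0, 219.0, 215.0, 204.0, 191.0, 176.0, 145.0, 102.0, 67.0, 49.0, 45.0, 44.0, 43.0, 38.0, 37.0, 41.0, 44.0]
right foam [45.0, 44.0, 43.0, 41.0, 38.0, 38.0, 40.0, 41.0, 43.0, 59.0, 112.0, 179.0, 220.0, 230.0, 230.0, 230.0, 226.0, 215.0, 196.0, 179.0]
-0.173 (np.float64(409.03966343543516), np.float64(198.2690112558026)) (np.float64(410.5923913977321), np.float64(196.78330624993256))
-0.053 (np.float64(370.91111790754644), np.float64(196.61580307474526)) (np.float64(371.77514394268576), np.float64(195.10059431585105))
0.169 (np.float64(300.41875087562636), np.float64(193.55933825905933)) (np.float64(300.0103339935115), np.float64(191.9896189101781))
0.173 (np.float64(299.14915884768277), np.float64(193.50429026553792)) (np.float64(298.7178347599247), np.float64(191.9335895926005))
-0.067 (np.float64(337.3605237548346), np.float64(216.3063573510239)) (np.float64(337.62060957114454), np.float64(215.13873807684888))
-0.063 (np.float64(337.4108374956077), np.float64(215.03797547168938)) (np.float64(337.67172876468), np.float64(213.847799500328))
0.063 (np.float64(338.9748523709975), np.float64(175.61001610171644)) (np.float64(339.26040113085924), np.float64(173.72826119950832))
```

{"op": "apply_moves", "data": {"plan": "0 0 -0.08 0 -0.0005 0;0 0 0 0 0 0;0 0 0 0 0 0"}}

```text
time_s: 20.75
position: [0.6057, -0.0399, 0.0463]
tcp_rot: [[0.999, -0.051, -0.003], [-0.051, -0.999, -0.001], [-0.003, 0.001, -1.0]]
force: [-0.1, 1.0, -1.1]
opening: 0.487
grasp_force: 30.0
```

```bash
python3 -c "
from h import *
stat();align();tgt(world([.028,.0575,.047]))"
```

```text
t 20.75 case [0.0246 0.0578 0.0463] tool z [-0.003 -0.001 -1.   ] tool y [-0.001 -1.     0.001] F [-0.1  1.  -1.1] op 42.4 gf 30.0 j [-14.3  42.6  91.8  -0.1  45.8  78.8]
turn [ 0.0002  0.0005 -0.0001]
vertical-need [ 0.07  0.01 -0.01]
```

{"op": "apply_moves", "data": {"plan": "0.04 0.01 0 0 0.0003 0;0 0 0.06 0 0 0;0 0 0.04 0 0 0;0 0 0 0 0 0"}}

```text
time_s: 21.08
position: [0.6072, -0.0412, 0.0442]
tcp_rot: [[0.999, -0.051, -0.002], [-0.051, -0.999, -0.002], [-0.002, 0.002, -1.0]]
force: [-7.0, -1.4, 22.8]
opening: 0.489
grasp_force: 30.0
```

{"op": "apply_moves", "data": {"plan": "0 0 -0.08 0 0 0;0.03 0 0 0 0 0;0 0 0.08 0 0 0;0 0 0 0 0 0"}}

```text
time_s: 21.42
position: [0.6095, -0.0413, 0.0432]
tcp_rot: [[0.999, -0.05, -0.001], [-0.05, -0.999, -0.002], [-0.001, 0.002, -1.0]]
force: [-5.0, -1.0, 19.6]
opening: 0.491
grasp_force: 30.0
```

```bash
python3 -c "
from h import *
stat()"
```

```text
t 21.42 case [0.0284 0.0566 0.0432] tool z [-0.001 -0.002 -1.   ] tool y [-0.    -1.     0.002] F [-5.  -1.  19.6] op 42.7 gf 30.0 j [-14.3  43.   91.4  -0.2  45.6  78.7]
```

{"op": "apply_moves", "data": {"plan": "0 0 -0.06 0 0 0;-0.02 0.03 0 0 0 0;0 0 0.06 0 0 0;0 0 0 0 0 0"}}

```text
time_s: 21.75
position: [0.6085, -0.0424, 0.0428]
tcp_rot: [[0.999, -0.051, -0.001], [-0.051, -0.999, -0.001], [-0.001, 0.001, -1.0]]
force: [-5.1, 0.2, 19.0]
opening: 0.485
grasp_force: 30.0
```

{"op": "apply_moves", "data": {"plan": "0 0 -0.06 0 0 0;0 -0.05 0 0 0 0;0 0 0.06 0 0 0;0 0 0 0 0 0"}}

```text
time_s: 22.08
position: [0.6086, -0.0398, 0.0428]
tcp_rot: [[0.999, -0.05, -0.001], [-0.05, -0.999, -0.002], [-0.001, 0.002, -1.0]]
force: [-5.3, -0.3, 19.8]
opening: 0.486
grasp_force: 30.0
```

```bash
python3 -c "
from h import *
stat()"
```

```text
t 22.08 case [0.0274 0.058  0.0428] tool z [-0.001 -0.002 -1.   ] tool y [-0.    -1.     0.002] F [-5.3 -0.3 19.8] op 42.2 gf 30.0 j [-14.2  43.   91.6  -0.2  45.5  78.8]
```

```bash
python3 -c "
from h import *
im=capture('side'); save('side','s5',(255,150,345,225),8,im)
for c in ([.028,.058,.03],[.028,.058,.064]): print(proj('side',world(c)))"
```

```text
(np.float64(288.11447523763394), np.float64(219.08966380157884))
(np.float64(287.7700282894088), np.float64(208.8072068722392))
```

View pics/s5.png

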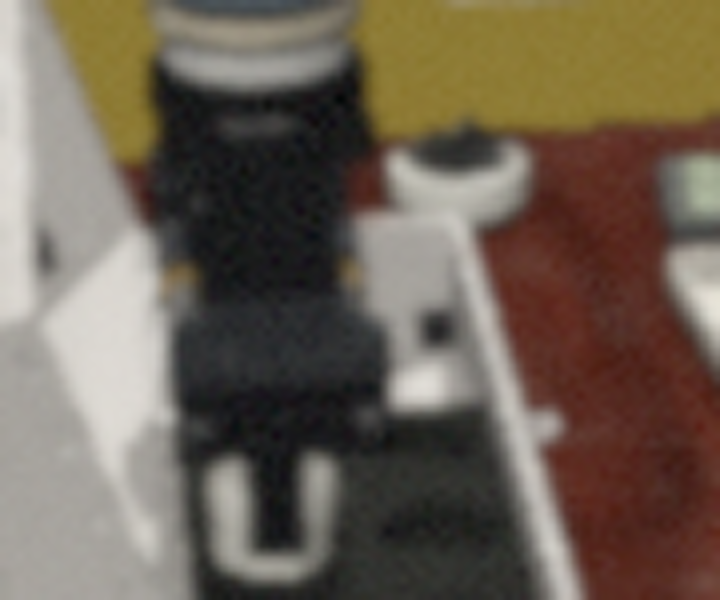

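The pot sits about 1.5 mm toward +x of the finger centre line (pot centre col 272, finger col 277 in the crop), so I'll move in −x.

{"op": "apply_moves", "data": {"plan": "0 0 -0.11 0 0 0;-0.04 0 0 0 0 0;0 0 0.04 0 0 0;0 0 0.04 0 0 0;0 0 0 0 0 0;0 0 0 0 0 0"}}

```text
time_s: 22.63
position: [0.6061, -0.0392, 0.0429]
tcp_rot: [[0.999, -0.051, -0.002], [-0.051, -0.999, -0.0], [-0.002, 0.001, -1.0]]
force: [-1.8, -0.6, 11.3]
opening: 0.483
grasp_force: 30.0
```

```bash
python3 -c "
from h import *
stat();align()"
```

```text
t 22.63 case [0.0249 0.0586 0.0429] tool z [-0.002 -0.001 -1.   ] tool y [-0.001 -1.     0.001] F [-1.8 -0.6 11.3] op 42.1 gf 30.0 j [-14.2  42.9  91.9  -0.1  45.3  78.8]
turn [ 0.0001  0.0003 -0.0002]
```

{"op": "apply_moves", "data": {"plan": "0 0 -0.06 0 0 0;0 -0.04 0 0 0 0;0 0 0.06 0 0 0;0 0 0 0 0 0"}}

```text
time_s: 22.97
position: [0.6067, -0.0371, 0.0431]
tcp_rot: [[0.999, -0.051, -0.001], [-0.051, -0.999, -0.001], [-0.001, 0.001, -1.0]]
force: [-1.5, 0.9, 10.9]
opening: 0.487
grasp_force: 30.0
```

{"op": "apply_moves", "data": {"plan": "0 0 -0.06 0 0 0;0.04 0 0 0 0 0;0 0 0.06 0 0 0;0 0 0 0 0 0"}}

```text
time_s: 23.3
position: [0.609, -0.0375, 0.0432]
tcp_rot: [[0.999, -0.051, -0.001], [-0.051, -0.999, -0.001], [-0.0, 0.001, -1.0]]
force: [-2.2, 0.2, 11.3]
opening: 0.491
grasp_force: 30.0
```

{"op": "apply_moves", "data": {"plan": "0 0 -0.06 0 0 0;-0.08 0.03 0 0 0 0;0 0 0.06 0 0 0;0 0 0 0 0 0"}}

```text
time_s: 23.63
position: [0.6043, -0.0391, 0.0429]
tcp_rot: [[0.999, -0.051, -0.001], [-0.051, -0.999, -0.001], [-0.001, 0.001, -1.0]]
force: [-2.3, -0.2, 9.1]
opening: 0.492
grasp_force: 30.0
```

{"op": "apply_moves", "data": {"plan": "0 0 -0.06 0 0 0;0 0.04 0 0 0 0;0 0 0.06 0 0 0;0 0 0 0 0 0"}}

```text
time_s: 23.97
position: [0.6045, -0.0412, 0.0427]
tcp_rot: [[0.999, -0.051, -0.001], [-0.051, -0.999, -0.001], [-0.001, 0.001, -1.0]]
force: [-1.4, 0.5, 7.7]
opening: 0.485
grasp_force: 30.0
```

{"op": "apply_moves", "data": {"plan": "0 0 -0.06 0 0 0;0.03 0.04 0 0 0 0;0 0 0.06 0 0 0;0 0 0 0 0 0"}}

```text
time_s: 24.3
position: [0.606, -0.0433, 0.0426]
tcp_rot: [[0.999, -0.051, -0.001], [-0.051, -0.999, -0.001], [-0.001, 0.001, -1.0]]
force: [-0.8, -0.5, 5.8]
opening: 0.49
grasp_force: 30.0
```

```bash
python3 -c "
from h import *
stat();align()
for p in ([.6061,-.0392,0],[.607,-.037,0]): print(case(p))"
```

```text
t 24.3 case [0.025  0.0544 0.0426] tool z [-0.001 -0.001 -1.   ] tool y [-0.001 -1.     0.001] F [-0.8 -0.5  5.8] op 42.6 gf 30.0 j [-14.6  42.9  91.9  -0.1  45.2  78.4]
turn [ 0.0002  0.0001 -0.0002]
[0.02490113 0.0585202  0.        ]
[0.02568984 0.0607625  0.        ]
```

```bash
python3 - <<'E'
from h import *
T=np.load("avg.npy").mean(2); S=np.mean([capture("side").astype(float) for _ in range(8)],0).mean(2); np.save("avgs.npy",S)
def crop(I,b,s,lo,hi):
    c=I[b[1]:b[3],b[0]:b[2]]; c=np.clip((c-lo)/(hi-lo)*255,0,255).astype(np.uint8); return cv2.cvtColor(cv2.resize(c,None,fx=s,fy=s,interpolation=cv2.INTER_CUBIC),cv2.COLOR_GRAY2BGR)
a=crop(T,(298,168,374,218),10,28,65); b=crop(S,(270,192,346,232),10,25,70)[:,:760]
th=np.linspace(0,2*np.pi,60)
for im,n,bx in((a,"top",(298,168)),(b,"side",(270,192))):
    for x in(-.028,.028):
        for y in(-.014,.058,.13):
            for t in th:
                u,v=proj(n,world([x+.022*np.cos(t),y+.022*np.sin(t),.03])); cv2.circle(im,(int((u+.5-bx[0])*10),int((v+.5-bx[1])*10)),1,(0,0,255),-1)
o_=np.vstack([a,b]); cv2.imwrite("pics/w.png",cv2.resize(o_,None,fx=.66,fy=.66)); print(o_.shape)
E
```

```text
(900, 760, 3)
```

View pics/w.png

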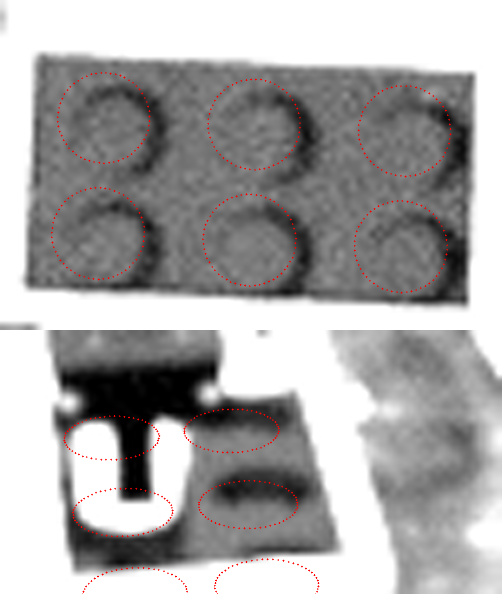

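The contrast-stretched view shows the wells' dark rims about 5–6 mm toward −y and 5 mm toward −x of my circles. The next probes go that way.

{"op": "apply_moves", "data": {"plan": "0 0 -0.06 0 0 0;-0.05 0.04 0 0 0 0;0 0 0.06 0 0 0;0 0 0 0 0 0"}}

```text
time_s: 25.03
position: [0.603, -0.045, 0.0423]
tcp_rot: [[0.999, -0.051, -0.001], [-0.051, -0.999, -0.001], [-0.001, 0.001, -1.0]]
force: [-0.9, -1.1, 4.2]
opening: 0.483
grasp_force: 30.0
```

{"op": "apply_moves", "data": {"plan": "0 0 -0.06 0 0 0;-0.03 0.03 0 0 0 0;0 0 0.06 0 0 0;0 0 0 0 0 0"}}

```text
time_s: 25.37
position: [0.6016, -0.0464, 0.0421]
tcp_rot: [[0.999, -0.051, -0.001], [-0.051, -0.999, -0.001], [-0.001, 0.001, -1.0]]
force: [-0.4, 0.2, 2.2]
opening: 0.489
grasp_force: 30.0
```

{"op": "apply_moves", "data": {"plan": "0 0 -0.06 0 0 0;0 0.04 0 0 0 0;0 0 0.06 0 0 0;0 0 0 0 0 0"}}

```text
time_s: 25.7
position: [0.6008, -0.0481, 0.0416]
tcp_rot: [[0.999, -0.051, -0.003], [-0.051, -0.999, -0.0], [-0.003, 0.001, -1.0]]
force: [-0.3, -0.8, -0.3]
opening: 0.488
grasp_force: 30.0
```

```bash
python3 -c "
from h import *
stat();align()"
```

```text
t 25.7 case [0.0201 0.0493 0.0416] tool z [-0.003 -0.001 -1.   ] tool y [-0.001 -1.     0.001] F [-0.3 -0.8 -0.3] op 42.5 gf 30.0 j [-15.2  42.8  92.6  -0.1  44.8  77.8]
turn [ 0.0001  0.0004 -0.0002]
```

{"op": "apply_moves", "data": {"plan": "0 0 0.04 0 0 0;0 0 0.04 0 0 0;0 0 0 0 0 0;0 0 0 0 0 0"}}

```text
time_s: 26.03
position: [0.6013, -0.0482, 0.038]
tcp_rot: [[0.999, -0.051, -0.002], [-0.051, -0.999, -0.001], [-0.002, 0.001, -1.0]]
force: [-0.1, -1.2, -0.7]
opening: 0.488
grasp_force: 30.0
```

```bash
python3 -c "
from h import *
stat();align()"
```

```text
t 26.03 case [0.0206 0.0493 0.038 ] tool z [-0.002 -0.001 -1.   ] tool y [-0.001 -1.     0.001] F [-0.1 -1.2 -0.7] op 42.5 gf 30.0 j [-15.2  43.1  92.6  -0.1  44.3  77.8]
turn [ 0.0001  0.0002 -0.0002]
```

The pot has gone into the well. I'll lower it further and release.

{"op": "apply_moves", "data": {"plan": "0 0 0.05 0 0 0;0 0 0.03 0 0 0;0 0 0 0 0 0;0 0 0 0 0 0"}}

```text
time_s: 26.37
position: [0.6013, -0.0482, 0.0342]
tcp_rot: [[0.999, -0.051, -0.001], [-0.051, -0.999, -0.001], [-0.001, 0.001, -1.0]]
force: [0.2, -1.3, -0.9]
opening: 0.488
grasp_force: 30.0
```

```bash
python3 -c "
from h import *
stat();align()"
```

```text
t 26.37 case [0.0206 0.0493 0.0342] tool z [-0.001 -0.001 -1.   ] tool y [-0.001 -1.     0.001] F [ 0.2 -1.3 -0.9] op 42.5 gf 30.0 j [-15.2  43.4  92.7  -0.1  43.9  77.8]
turn [ 0.0001  0.0002 -0.0002]
```

{"op": "apply_moves", "data": {"plan": "0 0 0 0 0 0;0 0 0 0 0 0;0 0 0 0 0 0;0 0 -0.4 0 0 0;0 0 -0.5 0 0 0;0 0 0 0 0 0;0 0 0 0 0 0", "gripper": 0.2}}

```text
time_s: 26.95
position: [0.6025, -0.0483, 0.0808]
tcp_rot: [[0.999, -0.051, 0.002], [-0.051, -0.999, -0.002], [0.002, 0.001, -1.0]]
force: [0.2, 0.1, 0.3]
opening: 0.602
grasp_force: 0.0
```

{"op": "apply_moves", "data": {"plan": "0 0 0 0 0 0;0 0 0 0 0 0;0 0 0 0 0 0;0 0 0 0 0 0;0 0 0 0 0 0;0 0 0 0 0 0;0 0 0.3 0 0 0;0 0 0.12 0 0 0;0 0 0 0 0 0;0 0 0 0 0 0", "gripper": -1}}

```text
time_s: 27.78
position: [0.6008, -0.048, 0.0578]
tcp_rot: [[0.999, -0.051, -0.003], [-0.051, -0.999, -0.0], [-0.003, 0.001, -1.0]]
force: [-0.0, 0.4, 0.6]
opening: 0.013
grasp_force: 0.0
```

```bash
python3 -c "
from h import *
stat();align()"
```

```text
t 27.78 case [0.0201 0.0494 0.0578] tool z [-0.003 -0.001 -1.   ] tool y [-0.001 -1.     0.001] F [-0.   0.4  0.6] op 1.2 gf 0.0 j [-15.2  41.3  92.3  -0.1  46.6  77.8]
turn [ 0.0001  0.0005 -0.0002]
```

{"op": "apply_moves", "data": {"plan": "0 0 0.06 0 0 0;0 0 0.06 0 0 0;0 0 0.04 0 0 0;0 0 0.04 0 0 0;0 0 0 0 0 0"}}

```text
time_s: 28.2
position: [0.6017, -0.0482, 0.0503]
tcp_rot: [[0.999, -0.051, -0.0], [-0.051, -0.999, -0.001], [-0.0, 0.001, -1.0]]
force: [-4.3, 0.7, 11.8]
opening: 0.004
grasp_force: 5.8
```

```bash
python3 -c "
from h import *
stat();align()"
```

```text
t 28.2 case [0.0209 0.0494 0.0503] tool z [-0.    -0.001 -1.   ] tool y [-0.001 -1.     0.001] F [-4.3  0.7 11.8] op 0.4 gf 5.8 j [-15.1  42.   92.4  -0.1  45.6  77.8]
turn [ 0.0002  0.0001 -0.0002]
```

Pot 1 is seated: its top is at 50 mm, as expected. Next pot.

{"op": "apply_moves", "data": {"plan": "0 0 -0.6 0 0 0;0 0 -0.8 0 0 0;0 0 -0.2 0 0 0;0 -0.7 0 0 0 0;-0.2 -0.7 0 0 0 0;-0.2 -0.7 0 0 0 0;-0.5 -0.5 0 0 0 0;0 0 0 0 0 0", "gripper": 0.45}}

```text
time_s: 28.87
position: [0.557, 0.089, 0.1276]
tcp_rot: [[0.999, -0.046, -0.009], [-0.046, -0.999, 0.001], [-0.009, -0.001, -1.0]]
force: [-0.8, 0.0, -0.5]
opening: 0.526
grasp_force: 0.0
```

```bash
cat >> h.py <<'E'
def potlist():
    im=np.mean([capture("top").astype(float) for _ in range(3)],0)
    for p in pots(im):
        if .38<p[2][0]<.72 and p[2][1]>-.2: print(*p)
    return im
E
python3 -c "
from h import *
stat();align();potlist();tgt([.4666,.1885,.016])"
```

```text
t 28.87 case [-0.0305  0.1841  0.1276] tool z [-0.009  0.001 -1.   ] tool y [ 0.004 -1.    -0.001] F [-0.8  0.  -0.5] op 45.8 gf 0.0 j [-2.3 33.1 95.5  0.1 51.9 90.3]
turn [-0.0001  0.0015  0.0006]
[182.4 171.3] [ 12  11 110] [0.6597 0.445  0.034 ]
[338.4 187.6] [ 15  14 172] [ 0.6045 -0.0471  0.034 ]
[189.5 209.1] [ 14  13 138] [0.539  0.4181 0.034 ]
[232.9 225.7] [ 15  15 178] [0.4859 0.2817 0.034 ]
[173.8 239.2] [28  7 78] [0.4454 0.4632 0.034 ]
vertical-need [-2.04 -1.99  2.25]
```

{"op": "apply_moves", "data": {"plan": "-0.51 -0.5 0 0 0.0015 0.0006;-0.51 -0.5 0 0 0 0;-0.51 -0.5 0 0 0 0;-0.51 -0.5 0 0 0 0;0 0 0 0 0 0;0 0 0 0 0 0"}}

```text
time_s: 29.52
position: [0.4668, 0.1896, 0.1277]
tcp_rot: [[0.999, -0.053, 0.009], [-0.053, -0.999, -0.001], [0.009, 0.001, -1.0]]
force: [0.5, -0.7, -0.2]
opening: 0.728
grasp_force: 0.0
```

```bash
python3 -c "
from h import *
stat();align();tgt([.4666,.1885,.0165])
im=capture('side')
print([proj('side',[.4666,.1885,z]) for z in(0,.034)])
g=(im.min(2)>140).astype(np.uint8);n,l,s,c=cv2.connectedComponentsWithStats(g)
for i in range(1,n):
  if 100<s[i][4]<700 and 330<c[i][0]<380 and c[i][1]>210:print(c[i].round(1),s[i])"
```

```text
t 29.52 case [-0.1257  0.2801  0.1277] tool z [ 0.009 -0.001 -1.   ] tool y [-0.003 -1.     0.001] F [ 0.5 -0.7 -0.2] op 63.3 gf 0.0 j [  9.5  29.2 104.8  -0.2  45.5 102.7]
turn [ 0.0002 -0.0014 -0.0005]
vertical-need [-0.    0.02  2.22]
[(np.float64(354.47530501345716), np.float64(266.92312520342847)), (np.float64(354.965601247241), np.float64(255.80864552004618))]
[359.1 236.8] [353 232  13  11 132]
[355.9 259. ] [347 250  19  20 284]
[356.7 282.7] [348 273  18  21 308]
[348.5 324.8] [339 313  20  25 404]
```

{"op": "apply_moves", "data": {"plan": "0 0.02 0.4 0 -0.0007 -0.0005;0 0 0.6 0 0 0;0 0 0.6 0 0 0;0 0 0.4 0 0 0;0 0 0.2 0 0 0;0 0 0 0 0 0;0 0 0 0 0 0;0 0 0 0 0 0"}}

```text
time_s: 30.23
position: [0.4688, 0.1879, 0.0185]
tcp_rot: [[0.999, -0.053, 0.006], [-0.053, -0.999, -0.001], [0.006, 0.0, -1.0]]
force: [-0.1, 0.5, 0.7]
opening: 0.727
grasp_force: 0.0
```

```bash
python3 -c "
from h import *
stat();align();tgt([.4662,.1885,.0165])"
```

```text
t 30.23 case [-0.1236  0.2785  0.0185] tool z [ 0.006 -0.    -1.   ] tool y [-0.003 -1.     0.   ] F [-0.1  0.5  0.7] op 63.3 gf 0.0 j [  9.2  41.  107.8  -0.2  30.9 102.4]
turn [ 0.0001 -0.001  -0.0004]
vertical-need [-0.05 -0.01  0.04]
```

{"op": "apply_moves", "data": {"plan": "-0.05 -0.01 0.04 0 -0.001 -0.0004;0 0 0 0 0 0;0 0 0 0 0 0"}}

```text
time_s: 30.48
position: [0.4651, 0.1891, 0.0164]
tcp_rot: [[0.999, -0.049, -0.001], [-0.049, -0.999, -0.0], [-0.001, 0.0, -1.0]]
force: [-0.8, 0.5, 0.2]
opening: 0.723
grasp_force: 0.0
```

{"op": "apply_moves", "data": {"plan": "0 0 0 0 0 0;0 0 0 0 0 0;0 0 0 0 0 0;0 0 0 0 0 0;0 0 0 0 0 0;0 0 0 0 0 0", "gripper": -1}}

```text
time_s: 30.98
position: [0.4647, 0.1889, 0.0157]
tcp_rot: [[0.999, -0.049, -0.003], [-0.049, -0.999, -0.001], [-0.003, 0.001, -1.0]]
force: [-1.1, 0.1, 2.2]
opening: 0.479
grasp_force: 30.0
```

{"op": "apply_moves", "data": {"plan": "0 0 -0.5 0 0 0;0 0 -0.8 0 0 0;0 0 -0.77 0 0 0;0.26 0.66 0 0 0 0;0.26 0.66 0 0 0 0;0.26 0.66 0 0 0 0;0.26 0.66 0 0 0 0;0.26 0.66 0 0 0 0;0.26 0.66 0 0 0 0;0.26 0.66 0 0 0 0"}}

```text
time_s: 31.82
position: [0.5443, -0.0478, 0.1188]
tcp_rot: [[0.999, -0.05, -0.003], [-0.05, -0.999, -0.0], [-0.003, 0.001, -1.0]]
force: [0.9, -0.4, -0.5]
opening: 0.483
grasp_force: 30.0
```

{"op": "apply_moves", "data": {"plan": "0 0 0 0 0 0;0 0 0.4 0 0 0;0 0 0.4 0 0 0;0 0 0.4 0 0 0;0 0 0 0 0 0;0 0 0 0 0 0"}}

```text
time_s: 32.32
position: [0.543, -0.0456, 0.0581]
tcp_rot: [[0.999, -0.049, -0.006], [-0.049, -0.999, 0.0], [-0.006, -0.0, -1.0]]
force: [0.8, -0.2, -0.3]
opening: 0.479
grasp_force: 30.0
```

```bash
python3 -c "
from h import *
stat();align();tgt(world([-.0345,.0493,.05]));potlist()
g=(capture('side').min(2)>110).astype(np.uint8)[195:225,270:330]
for r in range(0,30,2): print(195+r,''.join('#' if v else '.' for v in g[r]))
print(proj('side',world([-.0345,.0493,.05])))"
```

```text
t 32.32 case [-0.0378  0.0489  0.0581] tool z [-0.006  0.    -1.   ] tool y [ 0.001 -1.    -0.   ] F [ 0.8 -0.2 -0.3] op 41.7 gf 30.0 j [-1.650e+01  3.850e+01  1.007e+02 -1.000e-01  4.110e+01  7.640e+01]
turn [-0.      0.001   0.0001]
vertical-need [ 0.07 -0.01  0.16]
[182.5 171.4] [ 12  11 113] [0.6594 0.4446 0.034 ]
[189.5 209. ] [ 14  13 141] [0.5393 0.4183 0.034 ]
195 #######.########...........#................................
197 #################...........................................
199 ##################............#######........#####..........
201 #################.............########.......#########......
203 ########.........................#####.......##########.....
205 ########.........................#####.......########.......
207 ########...........###...........#####.......########.......
209 ########......#############......#####........#..####.......
211 ########.....################....##########.##....####......
213 #########....###############.......##########.....#####.....
215 #########....###############.......................####.....
217 #########.....##############.......................#####....
219 #########......############.........................####....
221 #########............................................####...
223 ##########...........................................#####..
(np.float64(308.92544451661547), np.float64(210.39210842489143))
```

{"op": "apply_moves", "data": {"plan": "0.03 -0.01 0.1 0 0.0008 0;0 0 0.08 0 0 0;0 0 0.08 0 0 0;0 0 0.03 0 0 0;0 0 0 0 0 0;0 0 0 0 0 0"}}

```text
time_s: 33.02
position: [0.5457, -0.0458, 0.0443]
tcp_rot: [[0.999, -0.049, 0.002], [-0.049, -0.999, -0.001], [0.002, 0.001, -1.0]]
force: [0.4, -0.1, -0.9]
opening: 0.48
grasp_force: 30.0
```

```bash
python3 -c "
from h import *
stat();align();tgt(world([-.036,.0493,.043]))"
```

```text
t 33.02 case [-0.0351  0.0489  0.0443] tool z [ 0.002 -0.001 -1.   ] tool y [ 0.001 -1.     0.001] F [ 0.4 -0.1 -0.9] op 41.8 gf 30.0 j [-16.5  39.9 101.   -0.   39.   76.4]
turn [ 0.0001 -0.0003  0.0001]
vertical-need [-0.02 -0.01  0.03]
```

No contact force at 44 mm, so it appears to be entering. Lowering.

{"op": "apply_moves", "data": {"plan": "0 0 0.06 0 0 0;0 0 0.06 0 0 0;0 0 0.05 0 0 0;0 0 0.04 0 0 0;0 0 0 0 0 0;0 0 0 0 0 0"}}

```text
time_s: 33.52
position: [0.5457, -0.0458, 0.0338]
tcp_rot: [[0.999, -0.049, 0.002], [-0.049, -0.999, -0.001], [0.002, 0.001, -1.0]]
force: [0.4, 0.3, -0.6]
opening: 0.482
grasp_force: 30.0
```

```bash
python3 -c "
from h import *
stat();align()"
```

```text
t 33.52 case [-0.0351  0.0489  0.0338] tool z [ 0.002 -0.001 -1.   ] tool y [ 0.001 -1.     0.001] F [ 0.4  0.3 -0.6] op 42.0 gf 30.0 j [-16.5  40.9 101.2  -0.   37.8  76.4]
turn [ 0.0001 -0.0003  0.0001]
```

{"op": "apply_moves", "data": {"plan": "0 0 0 0 0 0;0 0 0 0 0 0;0 0 0 0 0 0;0 0 -0.4 0 0 0;0 0 -0.4 0 0 0;0 0 0 0 0 0", "gripper": 0.2}}

```text
time_s: 34.02
position: [0.5481, -0.0464, 0.0771]
tcp_rot: [[0.999, -0.049, 0.009], [-0.049, -0.999, -0.003], [0.009, 0.002, -1.0]]
force: [0.8, 0.3, 0.4]
opening: 0.601
grasp_force: 0.0
```

{"op": "apply_moves", "data": {"plan": "0 0 0 0 0 0;0 0 0 0 0 0;0 0 0 0 0 0;0 0 0 0 0 0;0 0 0 0 0 0;0 0 0 0 0 0;0 0 0.3 0 0 0;0 0 0.12 0 0 0;0 0 0 0 0 0;0 0 0 0 0 0", "gripper": -1}}

```text
time_s: 34.85
position: [0.5453, -0.0457, 0.0525]
tcp_rot: [[0.999, -0.049, 0.001], [-0.049, -0.999, -0.001], [0.001, 0.0, -1.0]]
force: [-0.3, -0.7, -1.0]
opening: 0.012
grasp_force: 0.0
```

{"op": "apply_moves", "data": {"plan": "0 0 0.05 0 0 0;0 0 0.05 0 0 0;0 0 0 0 0 0;0 0 0 0 0 0"}}

```text
time_s: 35.18
position: [0.5464, -0.046, 0.0503]
tcp_rot: [[0.999, -0.049, 0.004], [-0.049, -0.999, -0.002], [0.004, 0.001, -1.0]]
force: [-2.4, 0.6, 12.9]
opening: 0.005
grasp_force: 6.7
```

{"op": "apply_moves", "data": {"plan": "0 0 -0.6 0 0 0;0 0 -0.8 0 0 0;0 0 -0.3 0 0 0;0 -0.8 0 0 0 0;0 -0.8 0 0 0 0;0 -0.8 0 0 0 0;0 0 0 0 0 0", "gripper": 0.45}}

```text
time_s: 35.77
position: [0.551, 0.0802, 0.1337]
tcp_rot: [[0.999, -0.044, 0.003], [-0.044, -0.999, 0.002], [0.003, -0.002, -1.0]]
force: [-0.1, -0.4, 0.5]
opening: 0.448
grasp_force: 0.0
```

```bash
python3 -c "
from h import *
stat();align();potlist();tgt([.488,.2817,.016])"
```

```text
t 35.77 case [-0.0361  0.175   0.1337] tool z [ 0.003  0.002 -1.   ] tool y [ 0.006 -1.    -0.002] F [-0.1 -0.4  0.5] op 39.0 gf 0.0 j [-3.3 31.9 96.9  0.1 51.  89.1]
turn [-0.0003 -0.0005  0.001 ]
[182.5 171.3] [ 12  11 111] [0.6596 0.4448 0.034 ]
[338.4 187.6] [ 15  14 172] [ 0.6045 -0.0471  0.034 ]
[338.1 205.5] [ 15  14 174] [ 0.5474 -0.0458  0.034 ]
[189.6 209.1] [ 13  13 137] [0.539 0.418 0.034]
[232.9 225.7] [ 15  15 178] [0.4859 0.2817 0.034 ]
[174.3 239.2] [28  6 81] [0.4453 0.4615 0.034 ]
vertical-need [-1.48 -4.08  2.34]
```

{"op": "apply_moves", "data": {"plan": "-0.247 -0.68 0 0 -0.0005 0.001;-0.247 -0.68 0 0 0 0;-0.247 -0.68 0 0 0 0;-0.247 -0.68 0 0 0 0;-0.247 -0.68 0 0 0 0;-0.247 -0.68 0 0 0 0;0 0 0.5 0 0 0;0 0 0.4 0 0 0;0 0 0 0 0 0;0 0 0 0 0 0"}}

```text
time_s: 36.75
position: [0.4884, 0.2803, 0.087]
tcp_rot: [[0.998, -0.057, -0.003], [-0.057, -0.998, -0.002], [-0.003, 0.002, -1.0]]
force: [-0.2, -0.1, 0.3]
opening: 0.723
grasp_force: 0.0
```

```bash
python3 -c "
from h import *
stat();align();tgt([.488,.2817,.0165])"
```

```text
t 36.75 case [-0.1086  0.3717  0.087 ] tool z [-0.003 -0.002 -1.   ] tool y [-0.007 -1.     0.002] F [-0.2 -0.1  0.3] op 62.9 gf 0.0 j [ 1.850e+01  3.660e+01  9.740e+01 -1.000e-01  4.630e+01  1.118e+02]
turn [ 0.0003  0.0005 -0.0012]
vertical-need [-0.01 -0.03  1.41]
```

{"op": "apply_moves", "data": {"plan": "-0.01 -0.03 0.4 0 0.0003 -0.0012;0 0 0.5 0 0 0;0 0 0.35 0 0 0;0 0 0.12 0 0 0;0 0 0 0 0 0;0 0 0 0 0 0;0 0 0 0 0 0"}}

```text
time_s: 37.33
position: [0.4897, 0.2832, 0.0207]
tcp_rot: [[0.999, -0.049, 0.004], [-0.049, -0.999, 0.0], [0.004, -0.0, -1.0]]
force: [0.8, 0.5, 0.1]
opening: 0.724
grasp_force: 0.0
```

```bash
python3 -c "
from h import *
stat();align();tgt([.4875,.2815,.0165])"
```

```text
t 37.33 case [-0.1075  0.3747  0.0207] tool z [ 0.004  0.    -1.   ] tool y [ 0.001 -1.    -0.   ] F [0.8 0.5 0.1] op 63.0 gf 0.0 j [ 1.880e+01  4.300e+01  9.880e+01 -1.000e-01  3.800e+01  1.117e+02]
turn [-0.     -0.0006  0.0002]
vertical-need [-0.04  0.04  0.08]
```

{"op": "apply_moves", "data": {"plan": "-0.04 0.04 0.08 0 -0.0006 0;0 0 0 0 0 0;0 0 0 0 0 0;0 0 0 0 0 0"}}

```text
time_s: 37.67
position: [0.4863, 0.2814, 0.0156]
tcp_rot: [[0.999, -0.048, -0.002], [-0.048, -0.999, -0.001], [-0.002, 0.001, -1.0]]
force: [-0.8, -0.6, 0.8]
opening: 0.724
grasp_force: 0.0
```

{"op": "apply_moves", "data": {"plan": "0 0 0 0 0 0;0 0 0 0 0 0;0 0 0 0 0 0;0 0 0 0 0 0;0 0 0 0 0 0;0 0 0 0 0 0", "gripper": -1}}

```text
time_s: 38.17
position: [0.4861, 0.2814, 0.0153]
tcp_rot: [[0.999, -0.048, -0.003], [-0.048, -0.999, -0.001], [-0.003, 0.001, -1.0]]
force: [0.0, 0.2, 1.0]
opening: 0.48
grasp_force: 30.0
```

{"op": "apply_moves", "data": {"plan": "0 0 -0.5 0 0 0;0 0 -0.8 0 0 0;0 0 -0.77 0 0 0;0.21 0.72 0 0 0 0;0.21 0.72 0 0 0 0;0.21 0.72 0 0 0 0;0.21 0.72 0 0 0 0;0.21 0.72 0 0 0 0;0.21 0.72 0 0 0 0;0.21 0.72 0 0 0 0"}}

```text
time_s: 39.0
position: [0.5476, 0.0245, 0.1187]
tcp_rot: [[0.999, -0.048, -0.003], [-0.048, -0.999, -0.001], [-0.003, 0.001, -1.0]]
force: [0.3, 0.4, 0.1]
opening: 0.479
grasp_force: 30.0
```

{"op": "apply_moves", "data": {"plan": "0 0 0 0 0 0;0 0 0.4 0 0 0;0 0 0.4 0 0 0;0 0 0.3 0 0 0;0 0 0 0 0 0;0 0 0 0 0 0"}}

```text
time_s: 39.5
position: [0.5467, 0.0266, 0.0631]
tcp_rot: [[0.999, -0.048, -0.005], [-0.048, -0.999, -0.0], [-0.005, 0.0, -1.0]]
force: [0.7, -0.1, -0.9]
opening: 0.476
grasp_force: 30.0
```

```bash
python3 -c "
from h import *
stat();align();tgt(world([-.0341,.1211,.044]))"
```

```text
t 39.5 case [-0.0377  0.1212  0.0631] tool z [-0.005 -0.    -1.   ] tool y [ 0.002 -1.     0.   ] F [ 0.7 -0.1 -0.9] op 41.4 gf 30.0 j [-8.900e+00  3.810e+01  1.003e+02 -1.000e-01  4.190e+01  8.390e+01]
turn [0.0001 0.0008 0.0003]
vertical-need [0.07 0.   0.38]
```

{"op": "apply_moves", "data": {"plan": "0.03 0 0.18 0 0.0007 0.0003;0 0 0.1 0 0 0;0 0 0.08 0 0 0;0 0 0.02 0 0 0;0 0 0 0 0 0;0 0 0 0 0 0"}}

```text
time_s: 40.0
position: [0.5492, 0.0261, 0.0449]
tcp_rot: [[0.999, -0.05, 0.002], [-0.05, -0.999, -0.001], [0.002, 0.001, -1.0]]
force: [0.3, -0.4, -0.5]
opening: 0.484
grasp_force: 30.0
```

```bash
python3 -c "
from h import *
stat();align();tgt(world([-.0351,.1211,.044]))"
```

```text
t 40.0 case [-0.0352  0.1209  0.0449] tool z [ 0.002 -0.001 -1.   ] tool y [ 0.    -1.     0.001] F [ 0.3 -0.4 -0.5] op 42.1 gf 30.0 j [-8.900e+00  3.990e+01  1.007e+02 -1.000e-01  3.930e+01  8.400e+01]
turn [ 0.0001 -0.0003  0.    ]
vertical-need [ 0.   -0.    0.02]
```

{"op": "apply_moves", "data": {"plan": "0 0 0.05 0 0 0;0 0 0.05 0 0 0;0 0 0.05 0 0 0;0 0 0 0 0 0;0 0 0 0 0 0"}}

```text
time_s: 40.42
position: [0.5489, 0.0261, 0.037]
tcp_rot: [[0.999, -0.05, 0.001], [-0.05, -0.999, -0.001], [0.001, 0.001, -1.0]]
force: [0.0, 0.1, -0.4]
opening: 0.483
grasp_force: 30.0
```

```bash
python3 -c "
from h import *
stat()"
```

```text
t 40.42 case [-0.0355  0.1208  0.037 ] tool z [ 0.001 -0.001 -1.   ] tool y [ 0.    -1.     0.001] F [ 0.   0.1 -0.4] op 42.0 gf 30.0 j [-8.900e+00  4.070e+01  1.008e+02 -1.000e-01  3.840e+01  8.400e+01]
```

{"op": "apply_moves", "data": {"plan": "0 0 0.06 0 0 0;0 0 0 0 0 0;0 0 0 0 0 0"}}

```text
time_s: 40.67
position: [0.549, 0.026, 0.0341]
tcp_rot: [[0.999, -0.05, 0.001], [-0.05, -0.999, -0.001], [0.001, 0.001, -1.0]]
force: [-0.2, 0.5, -0.3]
opening: 0.475
grasp_force: 30.0
```

{"op": "apply_moves", "data": {"plan": "0 0 0 0 0 0;0 0 0 0 0 0;0 0 0 0 0 0;0 0 -0.4 0 0 0;0 0 -0.4 0 0 0;0 0 0 0 0 0", "gripper": 0.2}}

```text
time_s: 41.17
position: [0.5514, 0.0258, 0.0773]
tcp_rot: [[0.999, -0.05, 0.008], [-0.05, -0.999, -0.002], [0.008, 0.001, -1.0]]
force: [1.7, 0.3, 0.7]
opening: 0.597
grasp_force: 0.0
```

{"op": "apply_moves", "data": {"plan": "0 0 0 0 0 0;0 0 0 0 0 0;0 0 0 0 0 0;0 0 0 0 0 0;0 0 0 0 0 0;0 0 0 0 0 0;0 0 0.3 0 0 0;0 0 0.12 0 0 0;0 0 0 0 0 0;0 0 0 0 0 0", "gripper": -1}}

```text
time_s: 42.0
position: [0.5486, 0.0261, 0.0528]
tcp_rot: [[0.999, -0.05, 0.0], [-0.05, -0.999, -0.001], [0.0, 0.001, -1.0]]
force: [0.6, -0.2, 0.5]
opening: 0.019
grasp_force: 0.0
```

{"op": "apply_moves", "data": {"plan": "0 0 0.05 0 0 0;0 0 0.05 0 0 0;0 0 0 0 0 0;0 0 0 0 0 0"}}

```text
time_s: 42.33
position: [0.5496, 0.026, 0.0503]
tcp_rot: [[0.999, -0.05, 0.004], [-0.05, -0.999, -0.001], [0.004, 0.001, -1.0]]
force: [-3.0, 0.1, 11.9]
opening: 0.005
grasp_force: 5.8
```

{"op": "apply_moves", "data": {"plan": "0 0 -0.6 0 0 0;0 0 -0.8 0 0 0;0 0 -0.3 0 0 0;0 -0.8 0 0 0 0;0 -0.8 0 0 0 0;0 -0.8 0 0 0 0;0 0 0 0 0 0", "gripper": 0.45}}

```text
time_s: 42.92
position: [0.555, 0.1522, 0.1341]
tcp_rot: [[0.999, -0.044, 0.004], [-0.044, -0.999, 0.002], [0.004, -0.002, -1.0]]
force: [0.0, 0.1, 0.3]
opening: 0.447
grasp_force: 0.0
```

```bash
python3 -c "
from h import *
stat();align();potlist();tgt([.5395,.418,.0165])"
```

```text
t 42.92 case [-0.0357  0.2471  0.1341] tool z [ 0.004  0.002 -1.   ] tool y [ 0.006 -1.    -0.002] F [0.  0.1 0.3] op 38.9 gf 0.0 j [ 4.2 33.  94.2  0.1 52.5 96.6]
turn [-0.0004 -0.0007  0.0009]
[182.2 170.7] [10 10 81] [0.6617 0.4458 0.034 ]
[338.4 187.6] [ 15  14 172] [ 0.6045 -0.0471  0.034 ]
[315.  204.5] [ 15  14 177] [0.5511 0.0265 0.034 ]
[338.1 205.6] [ 15  14 172] [ 0.5472 -0.0456  0.034 ]
[189.4 209. ] [ 14  13 138] [0.5391 0.4184 0.034 ]
[172.  239.5] [30  7 97] [0.4442 0.4687 0.034 ]
[297.8 242.9] [ 15  15 180] [0.4314 0.0802 0.034 ]
vertical-need [-0.58 -5.41  2.34]
```

{"op": "apply_moves", "data": {"plan": "-0.08 -0.77 0 0 -0.0007 0.0009;-0.08 -0.77 0 0 0 0;-0.08 -0.77 0 0 0 0;-0.08 -0.77 0 0 0 0;-0.08 -0.77 0 0 0 0;-0.08 -0.77 0 0 0 0;-0.08 -0.77 0.4 0 0 0;0 0 0.5 0 0 0;0 0 0 0 0 0;0 0 0 0 0 0"}}

```text
time_s: 43.9
position: [0.5407, 0.4126, 0.087]
tcp_rot: [[0.998, -0.057, -0.007], [-0.057, -0.998, -0.004], [-0.007, 0.004, -1.0]]
force: [-0.9, -0.1, 0.6]
opening: 0.725
grasp_force: 0.0
```

```bash
python3 -c "
from h import *
stat();align();tgt([.5395,.4176,.0165])"
```

```text
t 43.9 case [-0.063   0.5064  0.087 ] tool z [-0.007 -0.004 -1.   ] tool y [-0.007 -1.     0.004] F [-0.9 -0.1  0.6] op 63.1 gf 0.0 j [ 28.   43.6  79.1  -0.   57.8 121.2]
turn [ 0.0007  0.0011 -0.0011]
vertical-need [-0.03 -0.1   1.41]
```

{"op": "apply_moves", "data": {"plan": "-0.03 -0.08 0.4 0.0005 0.0008 -0.0011;0 0 0.5 0 0 0;0 0 0.35 0 0 0;0 0 0.14 0 0 0;0 0 0 0 0 0;0 0 0 0 0 0;0 0 0 0 0 0"}}

```text
time_s: 44.48
position: [0.5422, 0.4189, 0.0214]
tcp_rot: [[0.999, -0.05, 0.005], [-0.05, -0.999, 0.004], [0.005, -0.004, -1.0]]
force: [-0.3, 0.1, -0.8]
opening: 0.719
grasp_force: 0.0
```

```bash
python3 -c "
from h import *
stat();align();tgt([.5395,.4176,.0165])"
```

```text
t 44.48 case [-0.0618  0.5129  0.0214] tool z [ 0.005  0.004 -1.   ] tool y [ 0.    -1.    -0.004] F [-0.3  0.1 -0.8] op 62.5 gf 0.0 j [ 28.4  48.7  80.3   0.   50.6 121.2]
turn [-0.0006 -0.0008  0.    ]
vertical-need [-0.05  0.03  0.1 ]
```

{"op": "apply_moves", "data": {"plan": "-0.05 0.03 0.1 -0.0006 -0.0008 0;0 0 0 0 0 0;0 0 0 0 0 0;0 0 0 0 0 0"}}

```text
time_s: 44.82
position: [0.5379, 0.4179, 0.0147]
tcp_rot: [[0.999, -0.048, -0.002], [-0.048, -0.999, -0.001], [-0.002, 0.001, -1.0]]
force: [-0.9, 0.8, 0.3]
opening: 0.724
grasp_force: 0.0
```

{"op": "apply_moves", "data": {"plan": "0 0 0 0 0 0;0 0 0 0 0 0;0 0 0 0 0 0;0 0 0 0 0 0;0 0 0 0 0 0;0 0 0 0 0 0", "gripper": -1}}

```text
time_s: 45.32
position: [0.5379, 0.4177, 0.0144]
tcp_rot: [[0.999, -0.049, -0.003], [-0.049, -0.999, -0.001], [-0.003, 0.001, -1.0]]
force: [0.1, 1.6, -0.3]
opening: 0.479
grasp_force: 30.0
```

{"op": "apply_moves", "data": {"plan": "0 0 -0.5 0 0 0;0 0 -0.8 0 0 0;0 0 -0.77 0 0 0;0.15 0.71 0 0 0 0;0.15 0.71 0 0 0 0;0.15 0.71 0 0 0 0;0.15 0.71 0 0 0 0;0.15 0.71 0 0 0 0;0.15 0.71 0 0 0 0;0.15 0.71 0 0 0 0"}}

```text
time_s: 46.15
position: [0.5784, 0.1654, 0.1181]
tcp_rot: [[0.999, -0.048, -0.003], [-0.048, -0.999, -0.001], [-0.003, 0.002, -1.0]]
force: [0.3, 0.3, 0.0]
opening: 0.485
grasp_force: 30.0
```

{"op": "apply_moves", "data": {"plan": "0.15 0.71 0 0 0 0;0.15 0.71 0 0 0 0;0.15 0.71 0 0 0 0;0.15 0.71 0 0 0 0;0 0 0.3 0 0 0;0 0 0.3 0 0 0;0 0 0 0 0 0;0 0 0 0 0 0"}}

```text
time_s: 46.82
position: [0.6005, 0.0237, 0.0874]
tcp_rot: [[0.999, -0.049, -0.005], [-0.049, -0.999, -0.001], [-0.005, 0.001, -1.0]]
force: [-0.1, 0.2, 0.4]
opening: 0.483
grasp_force: 30.0
```

```bash
python3 -c "
from h import *
stat();align();tgt(world([.0207,.1211,.044]))"
```

```text
t 46.82 case [0.0162 0.1211 0.0874] tool z [-0.005 -0.001 -1.   ] tool y [ 0.001 -1.     0.001] F [-0.1  0.2  0.4] op 42.0 gf 30.0 j [-8.3 38.7 91.6 -0.1 50.  84.6]
turn [0.0002 0.0008 0.0002]
vertical-need [ 0.09 -0.    0.87]
```

{"op": "apply_moves", "data": {"plan": "0.04 0 0.3 0 0.0007 0;0 0 0.3 0 0 0;0 0 0.15 0 0 0;0 0 0 0 0 0;0 0 0 0 0 0"}}

```text
time_s: 47.23
position: [0.6036, 0.0241, 0.051]
tcp_rot: [[0.999, -0.048, 0.002], [-0.048, -0.999, -0.002], [0.002, 0.001, -1.0]]
force: [0.3, 0.1, -0.7]
opening: 0.477
grasp_force: 30.0
```

```bash
python3 -c "
from h import *
stat();align();tgt(world([.0197,.1211,.043]))"
```

```text
t 47.23 case [0.0192 0.1216 0.051 ] tool z [ 0.002 -0.001 -1.   ] tool y [ 0.002 -1.     0.001] F [ 0.3  0.1 -0.7] op 41.5 gf 30.0 j [-8.3 41.9 92.4 -0.1 45.6 84.6]
turn [ 0.0002 -0.0003  0.0004]
vertical-need [0.01 0.01 0.16]
```

{"op": "apply_moves", "data": {"plan": "0.01 0.01 0.08 0 0 0;0 0 0.07 0 0 0;0 0 0.04 0 0 0;0 0 0 0 0 0;0 0 0 0 0 0"}}

```text
time_s: 47.65
position: [0.604, 0.0231, 0.0412]
tcp_rot: [[0.999, -0.049, 0.002], [-0.049, -0.999, -0.002], [0.002, 0.001, -1.0]]
force: [0.6, 0.1, -0.3]
opening: 0.484
grasp_force: 30.0
```

```bash
python3 -c "
from h import *
stat()"
```

```text
t 47.65 case [0.0196 0.1206 0.0412] tool z [ 0.002 -0.001 -1.   ] tool y [ 0.001 -1.     0.001] F [ 0.6  0.1 -0.3] op 42.1 gf 30.0 j [-8.4 42.8 92.5 -0.1 44.5 84.5]
```

{"op": "apply_moves", "data": {"plan": "0 0 0.06 0 0 0;0 0 0.06 0 0 0;0 0 0.03 0 0 0;0 0 0 0 0 0;0 0 0 0 0 0"}}

```text
time_s: 48.07
position: [0.6038, 0.0231, 0.0335]
tcp_rot: [[0.999, -0.049, 0.001], [-0.049, -0.999, -0.001], [0.001, 0.001, -1.0]]
force: [-0.3, -0.7, -0.4]
opening: 0.483
grasp_force: 30.0
```

{"op": "apply_moves", "data": {"plan": "0 0 0 0 0 0;0 0 0 0 0 0;0 0 0 0 0 0;0 0 -0.4 0 0 0;0 0 -0.4 0 0 0;0 0 0 0 0 0", "gripper": 0.2}}

```text
time_s: 48.57
position: [0.6067, 0.0228, 0.0771]
tcp_rot: [[0.999, -0.049, 0.009], [-0.048, -0.999, -0.003], [0.009, 0.002, -1.0]]
force: [0.8, 0.0, 0.5]
opening: 0.601
grasp_force: 0.0
```

{"op": "apply_moves", "data": {"plan": "0 0 0 0 0 0;0 0 0 0 0 0;0 0 0 0 0 0;0 0 0 0 0 0;0 0 0 0 0 0;0 0 0 0 0 0;0 0 0.3 0 0 0;0 0 0.12 0 0 0;0 0 0 0 0 0;0 0 0 0 0 0", "gripper": -1}}

```text
time_s: 49.4
position: [0.6035, 0.0231, 0.0521]
tcp_rot: [[0.999, -0.049, 0.0], [-0.049, -0.999, -0.001], [0.0, 0.001, -1.0]]
force: [0.5, 0.8, -0.3]
opening: 0.011
grasp_force: 0.0
```

{"op": "apply_moves", "data": {"plan": "0 0 0.05 0 0 0;0 0 0.05 0 0 0;0 0 0 0 0 0;0 0 0 0 0 0"}}

```text
time_s: 49.73
position: [0.6047, 0.023, 0.0503]
tcp_rot: [[0.999, -0.048, 0.004], [-0.048, -0.999, -0.002], [0.004, 0.002, -1.0]]
force: [-2.1, 0.7, 12.3]
opening: 0.005
grasp_force: 6.1
```

{"op": "apply_moves", "data": {"plan": "0 0 -0.7 0 0 0;0 0 -0.8 0 0 0;0 0 -0.8 0 0 0;0 -0.8 0 0 0 0;-0.4 -0.8 0 0 0 0;-0.4 -0.8 0 0 0 0;0 0 0 0 0 0"}}

```text
time_s: 50.32
position: [0.5677, 0.1456, 0.163]
tcp_rot: [[0.999, -0.043, -0.002], [-0.043, -0.999, 0.001], [-0.002, -0.001, -1.0]]
force: [-0.7, 0.0, -0.2]
opening: 0.005
grasp_force: 0.0
```

```bash
python3 -c "
from h import *
s=stat();align();im=potlist()
save('top','t6',(240,100,480,260),3,capture('top'))
# hasp / lid_front predictions
for th in(1.8,1.9,2.0):
  c,sn=np.cos(th),np.sin(th); 
  # lid local rel hinge: (x,z) shut -> rotate back about hinge
  r=lambda x,z:(.067+x*c+z*sn, .058-x*sn+z*c)
  for n,p in(('front',(-.134,.052)),('haspH',(-.139,.013)),('edge0',(-.134,0))):
    x,z=r(*p); print(th,n,round(x,4),round(z,4),np.round(proj('top',world([x,0,z])),1),np.round(proj('side',world([x,0,z])),1))
"
```

```text
t 50.32 case [-0.0227  0.2412  0.163 ] tool z [-0.002  0.001 -1.   ] tool y [ 0.007 -1.    -0.001] F [-0.7  0.  -0.2] op 0.5 gf 0.0 j [ 3.4 31.5 91.1  0.1 57.5 95.8]
turn [-0.0002  0.0003  0.0011]
[182.2 171.1] [10  9 74] [0.6603 0.4457 0.034 ]
[316.  186.6] [ 15  14 173] [0.6079 0.0233 0.034 ]
[338.3 187.6] [ 15  14 171] [ 0.6044 -0.047   0.034 ]
[315.  204.5] [ 15  14 175] [0.5511 0.0267 0.034 ]
[338.1 205.6] [ 15  14 172] [ 0.5472 -0.0456  0.034 ]
[172.2 239.5] [30  7 98] [0.4442 0.4682 0.034 ]
[297.8 242.9] [ 15  15 180] [0.4314 0.0802 0.034 ]
1.8 front 0.1481 0.1767 [358.9 137.1] [243.3 167.2]
1.8 haspH 0.1112 0.1904 [358.9 148.2] [256.  162.1]
1.8 edge0 0.0974 0.1885 [358.7 153. ] [260.9 162.5]
1.9 front 0.1595 0.168 [358.8 134.2] [239.6 170.2]
1.9 haspH 0.1242 0.1853 [358.9 144.2] [251.5 164. ]
1.9 edge0 0.1103 0.1848 [358.7 149. ] [256.4 163.9]
2.0 front 0.17 0.1582 [358.7 131.7] [236.1 173.5]
2.0 haspH 0.1367 0.179 [358.9 140.7] [247.3 166.3]
2.0 edge0 0.1228 0.1798 [358.7 145.3] [252.2 165.7]
```

View pics/t6.png

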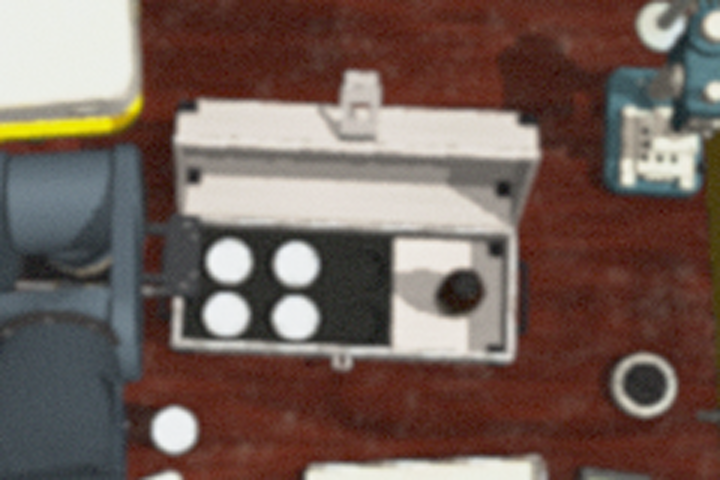

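All four pots are seated, with crop centres at (229,261), (296,264), (226,315) and (295,317). The bottle stands at (461,292). Next I'll hook behind the lid and close it.

{"op": "apply_moves", "data": {"plan": "0 0 -0.7 0 0 0.0008;0 0 -0.7 0 0 0;0.69 0.4 0 0 0 0;0.69 0.4 0 0 0 0;0.69 0.4 0 0 0 0;0.69 0.4 0 0 0 0;0.69 0.4 0 0 0 0;0.69 0.4 0 0 0 0;0 0 0 0 0 0;0 0 0 0 0 0"}}

```text
time_s: 51.35
position: [0.7737, 0.0042, 0.2311]
tcp_rot: [[0.998, -0.059, 0.001], [-0.059, -0.998, -0.002], [0.001, 0.002, -1.0]]
force: [-1.0, 0.8, 0.8]
opening: 0.007
grasp_force: 0.0
```

```bash
python3 -c "
from h import *
s=stat();align();tgt(world([.187,.12,.155]))
p=None
for th in np.arange(2.0,-.11,-.1):
  c,sn=np.cos(th),np.sin(th);q=np.array([.067-.115*c+.052*sn+.01*sn,.058+.115*sn+.052*c])
  print(round(th,2),q.round(4),'' if p is None else (np.array([q[0]-p[0],p[1]-q[1]])/.05).round(2));p=q"
```

```text
t 51.35 case [0.1901 0.1102 0.2311] tool z [ 0.001 -0.002 -1.   ] tool y [-0.009 -1.     0.002] F [-1.   0.8  0.8] op 0.6 gf 0.0 j [-7.9 42.3 56.5 -0.1 81.2 85.5]
turn [ 0.0003 -0.0002 -0.0014]
vertical-need [-0.06 -0.2   1.52]
2.0 [0.1712 0.1409] 
1.9 [0.1628 0.15  ] [-0.17 -0.18]
1.8 [0.1535 0.1582] [-0.19 -0.16]
1.7 [0.1433 0.1653] [-0.2  -0.14]
1.6 [0.1323 0.1714] [-0.22 -0.12]
1.5 [0.1207 0.1764] [-0.23 -0.1 ]
1.4 [0.1086 0.1802] [-0.24 -0.08]
1.3 [0.096  0.1827] [-0.25 -0.05]
1.2 [0.0831 0.184 ] [-0.26 -0.03]
1.1 [0.0701 0.1841] [-0.26 -0.  ]
1.0 [0.057  0.1829] [-0.26  0.02]
0.9 [0.0441 0.1804] [-0.26  0.05]
0.8 [0.0314 0.1767] [-0.25  0.07]
0.7 [0.019  0.1719] [-0.25  0.1 ]
0.6 [0.0071 0.1659] [-0.24  0.12]
0.5 [-0.0042  0.1588] [-0.23  0.14]
0.4 [-0.0148  0.1507] [-0.21  0.16]
0.3 [-0.0245  0.1417] [-0.2   0.18]
0.2 [-0.0334  0.1318] [-0.18  0.2 ]
0.1 [-0.0412  0.1212] [-0.16  0.21]
-0.0 [-0.048  0.11 ] [-0.14  0.22]
-0.1 [-0.0536  0.0983] [-0.11  0.23]
```

{"op": "apply_moves", "data": {"plan": "-0.06 -0.2 0.4 0 0 -0.0014;0 0 0.6 0 0 0;0 0 0.5 0 0 0;0 0 0 0 0 0;-0.2 0 0 0 0 0;-0.2 0 0 0 0 0;0 0 0 0 0 0;0 0 0 0 0 0"}}

```text
time_s: 52.02
position: [0.7502, 0.0194, 0.1601]
tcp_rot: [[0.999, -0.045, 0.003], [-0.045, -0.999, -0.002], [0.004, 0.002, -1.0]]
force: [-0.3, 0.2, 0.5]
opening: 0.003
grasp_force: 0.0
```

```bash
python3 -c "
from h import *
s=stat();align();tgt(world([.1535,.12,.158]))"
```

```text
t 52.02 case [0.1659 0.1243 0.1601] tool z [ 0.004 -0.002 -1.   ] tool y [ 0.005 -1.     0.002] F [-0.3  0.2  0.5] op 0.2 gf 0.0 j [-7.  43.7 64.9 -0.1 71.1 85.6]
turn [ 0.0002 -0.0006  0.0008]
vertical-need [-0.25  0.09  0.04]
```

{"op": "apply_moves", "data": {"plan": "-0.25 0.08 0.02 0 0 0;-0.2 0 -0.14 0 0 0;-0.22 0 -0.12 0 0 0;-0.23 0 -0.1 0 0 0;-0.24 0 -0.08 0 0 0;-0.25 0 -0.05 0 0 0;0 0 0 0 0 0"}}

```text
time_s: 52.6
position: [0.6802, 0.0188, 0.1839]
tcp_rot: [[0.999, -0.045, 0.004], [-0.045, -0.999, -0.002], [0.004, 0.002, -1.0]]
force: [0.1, -0.3, 0.7]
opening: 0.004
grasp_force: 0.1
```

{"op": "apply_moves", "data": {"plan": "-0.26 0 -0.03 0 0 0;-0.26 0 0 0 0 0;-0.26 0 0.02 0 0 0;-0.26 0 0.05 0 0 0;0 0 0 0 0 0"}}

```text
time_s: 53.02
position: [0.6266, 0.0213, 0.1796]
tcp_rot: [[0.999, -0.045, -0.001], [-0.045, -0.999, -0.001], [-0.001, 0.001, -1.0]]
force: [-0.4, -0.2, -0.1]
opening: 0.01
grasp_force: 0.1
```

```bash
python3 -c "
from h import *
s=stat();align();tgt(world([.0441,.12,.1804]))
save('side','s7',(200,90,400,250),4)"
```

```text
t 53.02 case [0.0424 0.12   0.1796] tool z [-0.001 -0.001 -1.   ] tool y [ 0.005 -1.     0.001] F [-0.4 -0.2 -0.1] op 0.9 gf 0.1 j [-8.2 33.2 84.2 -0.1 62.7 84.4]
turn [0.0002 0.0001 0.0008]
vertical-need [ 0.03  0.   -0.02]
```

View pics/s7.png

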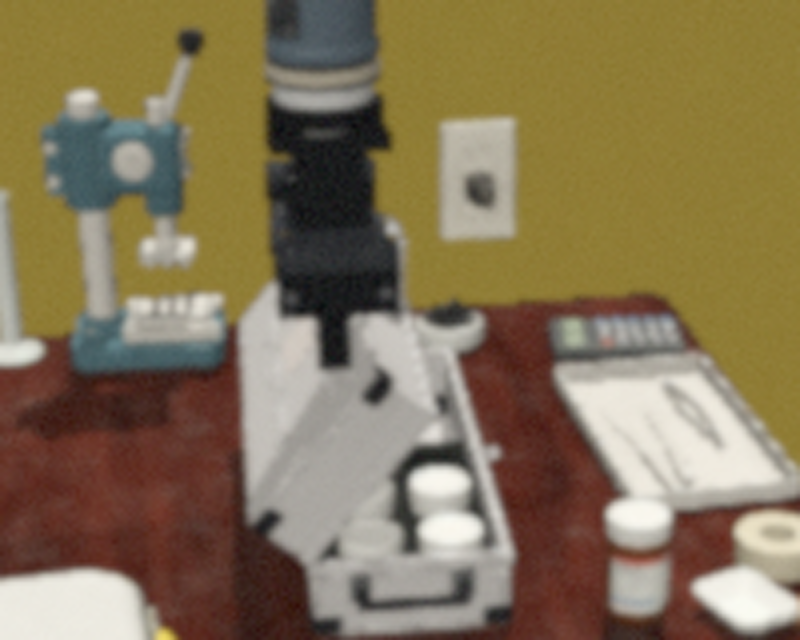

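The lid is following, at about 0.9 rad. Continuing down.

{"op": "apply_moves", "data": {"plan": "-0.25 0 0.07 0 0 0;-0.25 0 0.1 0 0 0;-0.24 0 0.12 0 0 0;-0.23 0 0.14 0 0 0;-0.21 0 0.16 0 0 0;-0.2 0 0.18 0 0 0;-0.18 0 0.2 0 0 0;-0.16 0 0.21 0 0 0;0 0 0 0 0 0"}}

```text
time_s: 53.82
position: [0.5402, 0.0251, 0.1181]
tcp_rot: [[0.999, -0.045, -0.005], [-0.045, -0.999, -0.001], [-0.005, 0.001, -1.0]]
force: [-2.0, 0.4, -0.9]
opening: 0.005
grasp_force: 0.0
```

{"op": "apply_moves", "data": {"plan": "-0.05 0 0.15 0 0 0;0 0 0.1 0 0 0;0 0 0.06 0 0 0;0 0 0 0 0 0;0 0 0 0 0 0"}}

```text
time_s: 54.23
position: [0.5415, 0.0247, 0.1101]
tcp_rot: [[0.999, -0.044, 0.005], [-0.044, -0.999, -0.003], [0.005, 0.002, -1.0]]
force: [-9.9, 0.4, 37.0]
opening: 0.008
grasp_force: 18.3
```

```bash
python3 -c "
from h import *
s=stat();align()"
```

```text
t 54.23 case [-0.0428  0.1191  0.1101] tool z [ 0.005 -0.002 -1.   ] tool y [ 0.006 -1.     0.002] F [-9.9  0.4 37. ] op 0.7 gf 18.3 j [ -9.2  33.1 100.   -0.1  46.5  83.5]
turn [ 0.0004 -0.0008  0.0009]
```

The lid is shut: its top is at 110 mm. I'll lift off, then measure the staple and the hasp.

{"op": "apply_moves", "data": {"plan": "0 0 -0.5 0 0 0.0009;0 0 -0.7 0 0 0;0 -0.8 0 0 0 0;0 -0.8 0 0 0 0;0 -0.5 0 0 0 0;0 0 0 0 0 0;0 0 0 0 0 0", "gripper": -0.5}}

```text
time_s: 54.82
position: [0.5461, 0.1311, 0.1646]
tcp_rot: [[0.999, -0.047, 0.003], [-0.047, -0.999, -0.002], [0.003, 0.002, -1.0]]
force: [0.1, -1.4, -0.2]
opening: 0.245
grasp_force: 0.0
```

```bash
python3 -c "
from h import *
s=stat();align()
im=np.mean([capture('top').astype(float) for _ in range(5)],0).clip(0,255).astype(np.uint8)
save('top','t8',(285,160,435,240),5,im)
for n,c in(('staple',(-.0845,0,.044)),('hTip2.6',(-.103,0,.123)),('hH',(-.072,0,.071)),('lidFL',(-.067,.173,.11)),('lidFR',(-.067,-.173,.11)),('lidBL',(.067,.173,.11)),('lidBR',(.067,-.173,.11))):
  u,v=proj('top',world(c)); print(n,round((u-285)*5),round((v-160)*5))"
```

```text
t 54.82 case [-0.0435  0.2256  0.1646] tool z [ 0.003 -0.002 -1.   ] tool y [ 0.003 -1.     0.002] F [ 0.1 -1.4 -0.2] op 21.3 gf 0.0 j [ 2.2 29.6 94.7 -0.1 55.5 95. ]
turn [ 0.0003 -0.0005  0.0004]
staple 342 310
hTip2.6 349 326
hH 346 285
lidFL 58 255
lidFR 641 281
lidBL 70 35
lidBR 645 60
```

View pics/t8.png

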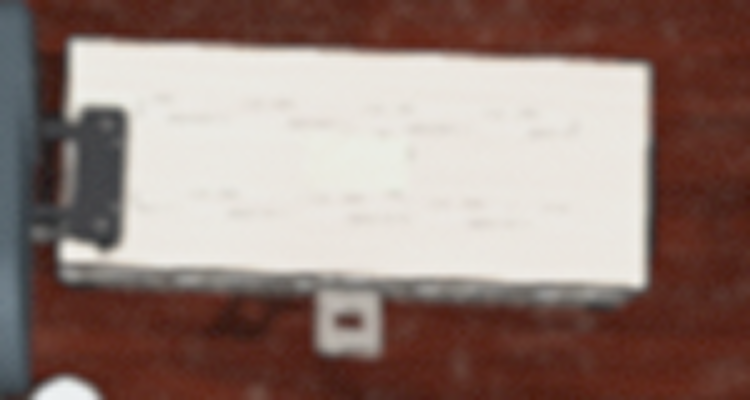

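The lid is shut and the hasp sticks out at about 2.3 rad (crop col 349, rows 290–355), centred on y ≈ 0. Next I'll press it down from above with the fingers straddling the staple.

{"op": "apply_moves", "data": {"plan": "-0.2 0.7 -0.1 0 0 0.0004;-0.2 0.7 0 0 0 0;-0.2 0.7 0 0 0 0;-0.2 0.7 0 0 0 0;-0.2 0.7 0 0 0 0;-0.2 0.7 0 0 0 0;-0.1 0.3 0 0 0 0;0 0 0 0 0 0;0 0 0 0 0 0;0 0 0 0 0 0"}}

```text
time_s: 55.9
position: [0.4685, -0.0914, 0.1697]
tcp_rot: [[0.999, -0.054, 0.002], [-0.054, -0.999, -0.001], [0.002, 0.001, -1.0]]
force: [0.4, -0.2, 0.3]
opening: 0.248
grasp_force: 0.0
```

```bash
python3 -c "
from h import *
s=stat();align();tgt(world([-.110,0,.125]))"
```

```text
t 55.9 case [-0.1099 -0.0005  0.1697] tool z [ 0.002 -0.001 -1.   ] tool y [-0.004 -1.     0.001] F [ 0.4 -0.2  0.3] op 21.6 gf 0.0 j [-24.5  23.6 106.1  -0.   50.2  68.6]
turn [ 0.0002 -0.0003 -0.0007]
vertical-need [-0.   -0.01  0.89]
```

{"op": "apply_moves", "data": {"plan": "0 0 0.45 0 0 -0.0007;0 0 0.45 0 0 0;0 0 0.25 0 0 0;0 0 0.25 0 0 0;0 0 0.25 0 0 0;0 0 0.25 0 0 0;0 0 0.25 0 0 0;0 0 0.2 0 0 0;0 0 0 0 0 0;0 0 0 0 0 0"}}

```text
time_s: 56.73
position: [0.4687, -0.0907, 0.0518]
tcp_rot: [[0.999, -0.047, 0.001], [-0.047, -0.999, -0.001], [0.001, 0.001, -1.0]]
force: [0.3, -0.4, 0.9]
opening: 0.249
grasp_force: 0.0
```

```bash
python3 -c "
from h import *
s=stat();align();tgt(world([-.084,0,.048]))"
```

```text
t 56.73 case [-0.1098  0.0002  0.0518] tool z [ 0.001 -0.001 -1.   ] tool y [ 0.003 -1.     0.001] F [ 0.3 -0.4  0.9] op 21.7 gf 0.0 j [-2.440e+01  3.630e+01  1.109e+02 -1.000e-01  3.270e+01  6.840e+01]
turn [ 0.0001 -0.0001  0.0004]
vertical-need [0.52 0.   0.08]
```

{"op": "apply_moves", "data": {"plan": "0 0 0 0 0.0167 0;0 0 0 0 0.0167 0;0.12 0 0.04 0 0 0;0.12 0 0.04 0 0 0;0.12 0 0.03 0 0 0;0.1 0 0.02 0 0 0;0 0 0 0 0 0;0 0 0 0 0 0"}}

```text
time_s: 57.4
position: [0.4933, -0.0897, 0.0492]
tcp_rot: [[0.984, -0.044, 0.175], [-0.045, -0.999, 0.0], [0.175, -0.008, -0.985]]
force: [-6.0, -1.7, 1.9]
opening: 0.249
grasp_force: 2.7
```

```bash
python3 -c "
from h import *
s=stat();align();need([-.076,0,.048])"
```

```text
t 57.4 case [-0.0852  0.0024  0.0492] tool z [ 0.175  0.009 -0.985] tool y [ 0.006 -1.    -0.008] F [-6.  -1.7  1.9] op 21.7 gf 2.7 j [-25.9  36.2 115.2  12.9  20.   54.9]
turn [-0.0014 -0.028   0.0008]
t 57.4 case [-0.0852  0.0024  0.0492] tool z [ 0.175  0.009 -0.985] tool y [ 0.006 -1.    -0.008] F [-6.  -1.7  1.9] op 21.7 gf 2.7 j [-25.9  36.2 115.2  12.9  20.   54.9]
need [0.177 0.049 0.055]
```

{"op": "apply_moves", "data": {"plan": "0 0.04 0 0 0 0;0.05 0 0.01 0 0 0;0.03 0 0.01 0 0 0;0 0 0 0 0 0;0 0 0 0 0 0"}}

```text
time_s: 57.82
position: [0.4937, -0.0905, 0.0484]
tcp_rot: [[0.985, -0.044, 0.169], [-0.045, -0.999, 0.003], [0.169, -0.011, -0.986]]
force: [-11.8, -2.8, 5.3]
opening: 0.246
grasp_force: 5.8
```

{"op": "apply_moves", "data": {"plan": "-0.3 0 -0.06 0 0 0;-0.6 0 -0.2 0 0 0;0 0 -0.6 0 -0.0167 0;0 0 -0.8 0 -0.0119 0;0 -0.8 -0.4 0 0 0;0 -0.8 0 0 0 0;0 -0.8 0 0 0 0;0 -0.8 0 0 0 0;0 0 0 0 0 0"}}

```text
time_s: 58.57
position: [0.4529, 0.0752, 0.131]
tcp_rot: [[0.998, -0.032, 0.049], [-0.033, -0.999, 0.018], [0.048, -0.02, -0.999]]
force: [0.4, 0.4, 0.7]
opening: 0.25
grasp_force: 0.0
```

```bash
python3 -c "
from h import *
s=stat()
a=capture('top')[190:235,320:390]; b=capture('side')[190:235,275:345]
save('','f',None,7,np.vstack([a,b]))"
```

```text
t 58.57 case [-0.1338  0.1651  0.131 ] tool z [ 0.048  0.02  -0.999] tool y [ 0.018 -1.    -0.02 ] F [0.4 0.4 0.7] op 21.8 gf 0.0 j [ -5.4  25.6 112.7   2.   39.   84.9]
```

View pics/f.png

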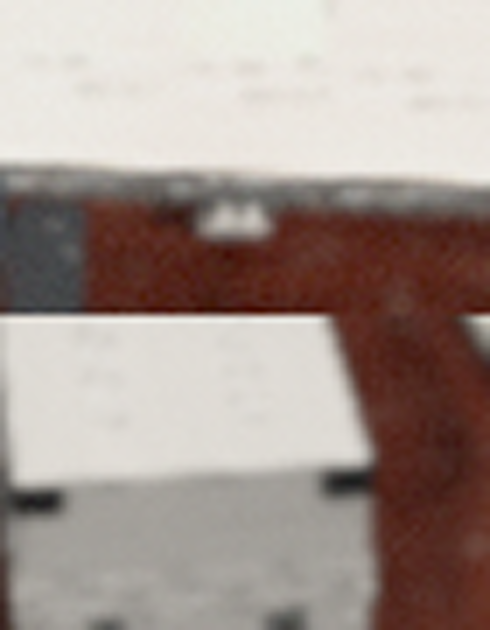

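```bash
python3 -c "
from h import *
im=np.mean([capture('top').astype(float) for _ in range(5)],0)
for th in(0,.1,.2,.3,.5,.8):
  d=np.array([-np.sin(th),-np.cos(th)]);n=np.array([-np.cos(th),np.sin(th)]);h=np.array([-.072,.071])
  t=h+.061*d; tab=t+.009*n; print(th,[np.round(proj('top',world([p[0],0,p[1]]))[1],2) for p in(t,tab)])
print('staple',proj('top',world([-.0845,0,.044])))
for u in(347,349,351,353,355,357,359): print(u,im[214:230,u].mean(1).round().astype(int))
"
```

```text
0 [np.float64(219.37), np.float64(222.2)]
0.1 [np.float64(221.27), np.float64(224.05)]
0.2 [np.float64(223.13), np.float64(225.85)]
0.3 [np.float64(224.94), np.float64(227.57)]
0.5 [np.float64(228.33), np.float64(230.7)]
0.8 [np.float64(232.6), np.float64(234.42)]
staple (np.float64(353.4280687130068), np.float64(222.04160522903675))
347 [174 125 124 115  84  64  59  60  65  63  55  56  49  46  47  48]
349 [187 150 129 111  92  86 105 127 134 110  73  51  41  44  44  41]
351 [185 156 131 108 113 140 168 179 170 126  74  48  42  41  43  44]
353 [189 154 128 105 107 131 157 175 165 122  74  45  41  40  44  48]
355 [201 176 141 111 117 148 174 186 172 129  82  55  45  45  45  49]
357 [209 180 144 113 107 118 136 155 152 118  78  51  47  49  49  52]
359 [214 174 132 106 101  90  77  78  75  65  52  45  49  47  54  54]
```

The hasp looks nearly flat, at about 0.05 rad. I'll press it once more lower down, with the tool tilted, to be sure.

{"op": "apply_moves", "data": {"plan": "0 0.66 0 0 0.0125 0;0 0.66 0 0 0.0125 0;0 0.66 0 0 0.0125 0;0 0.66 0 0 0.0125 0;0 0.66 0 0 0.0125 0;0 0 0 0 0 0;0 0 0 0 0 0"}}

```text
time_s: 59.5
position: [0.4489, -0.0386, 0.1265]
tcp_rot: [[0.95, -0.035, 0.31], [-0.047, -0.998, 0.031], [0.309, -0.044, -0.95]]
force: [-0.4, -0.4, -0.1]
opening: 0.249
grasp_force: 0.0
```

```bash
cat >> h.py <<'E'
def aligntilt(t):
    from scipy.spatial.transform import Rotation as Ro
    t=np.radians(t);R=bot.read_state()["tcp_rot"];z=np.sin(t)*ex-np.cos(t)*EZ; T=np.c_[np.cross(-ey,z),-ey,z]
    print("turn",(Ro.from_matrix(R.T@T).as_rotvec()/2/np.pi).round(4))
E
python3 -c "
from h import *
aligntilt(25);need([-.110,0,.028])"
```

```text
turn [-0.0074  0.0195 -0.0003]
t 59.5 case [-0.1321  0.0512  0.1265] tool z [ 0.309  0.047 -0.95 ] tool y [ 0.015 -0.999 -0.044] F [-0.4 -0.4 -0.1] op 21.6 gf 0.0 j [-25.8  23.9 125.5  32.6  17.7  36.5]
need [-0.189  1.118  1.959]
```

{"op": "apply_moves", "data": {"plan": "-0.05 0.2 0.05 -0.0015 0.004 0;-0.05 0.2 0.05 -0.0015 0.004 0;-0.05 0.2 0.05 -0.0015 0.004 0;-0.04 0.2 0.05 -0.0015 0.004 0;0 0.2 0.1 -0.0015 0.004 0;0 0.12 0.2 0 0 0;0 0 0.3 0 0 0;0 0 0 0 0 0;0 0 0 0 0 0"}}

```text
time_s: 60.25
position: [0.4561, -0.0765, 0.0901]
tcp_rot: [[0.916, -0.038, 0.399], [-0.043, -0.999, 0.002], [0.399, -0.019, -0.917]]
force: [-0.4, 0.2, 0.9]
opening: 0.248
grasp_force: 0.0
```

```bash
python3 -c "
from h import *
aligntilt(25);need([-.110,0,.028])"
```

```text
turn [-0.0036  0.0042  0.0005]
t 60.25 case [-0.1231  0.0137  0.0901] tool z [ 0.399  0.022 -0.917] tool y [ 0.012 -1.    -0.019] F [-0.4  0.2  0.9] op 21.6 gf 0.0 j [-31.9  31.1 129.7  94.9  12.3 -32.3]
need [-0.256  0.301  1.237]
```

{"op": "apply_moves", "data": {"plan": "-0.05 0.06 0.2 0 0 0;-0.05 0.06 0.2 0 0 0;-0.05 0.06 0.2 0 0 0;-0.05 0.06 0.2 0 0 0;-0.05 0.06 0.2 0 0 0;-0.02 0 0.2 0 0 0;0 0 0 0 0 0;0 0 0 0 0 0"}}

```text
time_s: 60.92
position: [0.4669, -0.0908, 0.0301]
tcp_rot: [[0.916, -0.037, 0.4], [-0.042, -0.999, 0.002], [0.4, -0.019, -0.917]]
force: [0.6, -0.2, 0.0]
opening: 0.25
grasp_force: 0.0
```

```bash
python3 -c "
from h import *
aligntilt(25);need([-.084,0,.028])"
```

```text
turn [-0.0036  0.004   0.0006]
t 60.92 case [-0.1115  0.      0.0301] tool z [ 0.399  0.022 -0.917] tool y [ 0.013 -1.    -0.019] F [ 0.6 -0.2  0. ] op 21.7 gf 0.0 j [-33.   41.5 129.4 130.   16.7 -69.5]
need [0.488 0.008 0.258]
```

{"op": "apply_moves", "data": {"plan": "0.1 0 0.045 0 0 0;0.1 0 0.045 0 0 0;0.1 0 0.045 0 0 0;0.1 0 0.045 0 0 0;0.08 0 0.035 0 0 0;0 0 0 0 0 0;0 0 0 0 0 0"}}

```text
time_s: 61.5
position: [0.493, -0.092, 0.0304]
tcp_rot: [[0.915, -0.038, 0.401], [-0.041, -0.999, 0.001], [0.4, -0.018, -0.916]]
force: [-0.5, 0.3, 0.7]
opening: 0.25
grasp_force: 0.0
```

{"op": "apply_moves", "data": {"plan": "0.06 0 0.025 0 0 0;0.04 0 0.02 0 0 0;0 0 0 0 0 0;0 0 0 0 0 0"}}

```text
time_s: 61.83
position: [0.4945, -0.0917, 0.0292]
tcp_rot: [[0.919, -0.04, 0.393], [-0.044, -0.999, 0.001], [0.393, -0.018, -0.919]]
force: [-8.0, 0.0, 4.6]
opening: 0.25
grasp_force: 3.7
```

```bash
python3 -c "
from h import *
stat()"
```

```text
t 61.83 case [-0.0839  0.0005  0.0292] tool z [ 0.393  0.02  -0.919] tool y [ 0.01  -1.    -0.018] F [-8.   0.   4.6] op 21.7 gf 3.7 j [-30.5  41.  125.1 118.3  13.2 -55. ]
```

The leaf's surface is at the same x (about −75 mm) at heights of 30 and 48 mm, so the hasp is flat. Retreating and checking.

{"op": "apply_moves", "data": {"plan": "-0.15 0 -0.06 0 0 0;-0.3 0 -0.13 0 0 0;-0.3 0 -0.13 0 0 0;0 0 -0.3 0 0 0;0 0 -0.3 0 0 0;0 0 -0.3 0 0 0;0 0 -0.3 0 0 0;0 0 0 0 0 0;0 0 0 0 0 0;0 0 0 0 0 0"}}

```text
time_s: 62.67
position: [0.4341, -0.0913, 0.0842]
tcp_rot: [[0.915, -0.039, 0.401], [-0.043, -0.999, 0.001], [0.4, -0.018, -0.916]]
force: [-0.1, -0.4, 0.0]
opening: 0.252
grasp_force: 0.0
```

```bash
python3 -c "
from h import *
stat();im=potlist()
for u in(351,353,355): print(u,im[214:230,u].mean(1).round().astype(int))"
```

```text
t 62.67 case [-0.1442 -0.0021  0.0842] tool z [ 0.4    0.021 -0.916] tool y [ 0.011 -1.    -0.018] F [-0.1 -0.4  0. ] op 22.0 gf 0.0 j [-36.3  32.2 132.7 106.7  14.4 -48.7]
[182.5 171.4] [ 12  11 112] [0.6595 0.4447 0.034 ]
351 [175 116  85  79  87  89  94  95  98 101 102 104 107 105 108 110]
353 [192 155 122  91  80  84  90  93  95  96  98 101 103 104 106 106]
355 [204 177 143 105  89  84  83  86  90  95  98  99  99 102 105 106]
```

```bash
python3 -c "
from rig import bot
print(bot.hand_in())"
```

```text
the job is handed in; nothing more can be done
None
```

I handed the job in at about 63 s: the bottle is upright in its bay, the four pots on the table are seated in wells, the lid is shut and the hasp is pressed flat, though my last view of the hasp was blocked and I judged it flat by touch.

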